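# Put away the porcelain jars and the plaster model on a dental bench

## Task

Tidy the dental bench: stand the two green-marked jars in the green-lined tray and the two blue-marked jars in the blue-lined tray, one jar to each bay, and stand the orange plaster model, teeth up, in the cork-lined tray. Keep the jars and the model upright all the way, set each down rather than dropping it, let go of everything, and leave the amber beaker and the dropper bottle standing where they are.

Things in the scene. Friction and masses are not known exactly. Their poses are not given: they have to be found in the camera images.
- green_large: The large green jar: closed white jar standing upright, a green disc with white centre on its lid, a green band round its body. Lid 54 mm across and 18 mm high at the top (grip its vertical side), body 51 mm across, 50 mm tall overall, about 110 g. Origin: centre of the underside, z up; yaw has no meaning.
- green_small: The small green jar: closed white jar standing upright, a green disc with white centre on its lid, a green band round its body. Lid 42 mm across and 15 mm high at the top (grip its vertical side), body 39 mm across, 42 mm tall overall, about 60 g. Origin: centre of the underside, z up; yaw has no meaning.
- blue_large: The large blue jar: closed white jar standing upright, a blue disc with white centre on its lid, a blue band round its body. Lid 54 mm across and 18 mm high at the top (grip its vertical side), body 51 mm across, 50 mm tall overall, about 110 g. Origin: centre of the underside, z up; yaw has no meaning.
- blue_small: The small blue jar: closed white jar standing upright, a blue disc with white centre on its lid, a blue band round its body. Lid 42 mm across and 15 mm high at the top (grip its vertical side), body 39 mm across, 42 mm tall overall, about 60 g. Origin: centre of the underside, z up; yaw has no meaning.
- model: Orange plaster dental model, cream teeth on top: base 30 mm high, 41 mm with teeth, about 130 g. From above: a rectangle x -28 to 0, y -28 to 28 mm, plus a half disc of radius 28 mm about the origin towards +x. Grip across its flat sides (facing +y and -y, 56 mm apart) near x = -8 mm. Origin: on the underside, centre of the half disc, z up. At the start its x is within 0.5 rad of world +y.
- green_tray: Open grey tray fixed to the bench, floor lined in green; 95 (x) by 160 (y) by 14 mm high, walls 4 mm, inner floor 4 mm above the bench. A divider 4 mm thick, 12.5 mm high at y = 0 makes two bays, each 87 (x) by 74 mm (y) inside, centred at x = 0, y = +39 and -39 mm; one jar per bay. Origin: centre of the underside, z up; long side y within 0.2 rad of world y.
- blue_tray: Open grey tray fixed to the bench, floor lined in blue; 95 (x) by 160 (y) by 14 mm high, walls 4 mm, inner floor 4 mm above the bench. A divider 4 mm thick, 12.5 mm high at y = 0 makes two bays, each 87 (x) by 74 mm (y) inside, centred at x = 0, y = +39 and -39 mm; one jar per bay. Origin: centre of the underside, z up; long side y within 0.2 rad of world y.
- cork_tray: Open grey tray fixed to the bench, floor lined in brown cork; 95 (x) by 160 (y) by 14 mm high, walls 4 mm, inner floor 4 mm above the bench. It has no divider: one open space 87 mm (x) by 152 mm (y) inside. Origin: centre of the underside, z up; long side y within 0.2 rad of world y.
- beaker: Bystander, to be left alone: open amber glass beaker, rim 60 mm across, 80 mm tall, loose. Origin: centre of its underside, z up.
- dropper: Bystander, to be left alone: white dropper bottle with a grey label band and a pointed red tip, 37 mm across, 102 mm tall, loose. Origin: centre of its underside, z up.

How it is judged (in metres and radians):
At the end, for the whole second after the job is handed in: Green jars in the green tray, blue jars in the blue tray, one to a bay, model in the cork tray; all five flat on the tray floor (underside 1 to 8.5 mm over the bench, tilt under 0.1 rad), inside the walls, released, at rest. Beaker and dropper bottle upright within 25 mm of their start (x of green_large in the frame of green_tray between -0.03 and 0.03 m and y of green_large in the frame of green_tray between -0.065 and 0.065 m and z of green_large in the frame of green_tray between 0.001 and 0.0085 m and angle between each of green_large, green_small, blue_large, blue_small, model's own z axis and vertical below 0.1 rad and linear speed of each of green_large, green_small, blue_large, blue_small, model below 0.02 m/s and angular speed of each of green_large, green_small, blue_large, blue_small, model below 0.2 rad/s and contact force between each of green_large, green_small, blue_large, blue_small, model and the fingers below 0.1 N and x of green_small in the frame of green_tray between -0.03 and 0.03 m and y of green_small in the frame of green_tray between -0.065 and 0.065 m and z of green_small in the frame of green_tray between 0.001 and 0.0085 m and x of blue_large in the frame of blue_tray between -0.03 and 0.03 m and y of blue_large in the frame of blue_tray between -0.065 and 0.065 m and z of blue_large in the frame of blue_tray between 0.001 and 0.0085 m and x of blue_small in the frame of blue_tray between -0.03 and 0.03 m and y of blue_small in the frame of blue_tray between -0.065 and 0.065 m and z of blue_small in the frame of blue_tray between 0.001 and 0.0085 m and x of model in the frame of cork_tray between -0.03 and 0.03 m and y of model in the frame of cork_tray between -0.065 and 0.065 m and z of model in the frame of cork_tray between 0.001 and 0.0085 m and distance of each of beaker, dropper from where it was at the start of the episode below 0.025 m and angle between each of beaker, dropper's own z axis and vertical below 0.2 rad); the robot touches nothing.
It fails at once if a jar or the model is tipped (more than 35 degrees) (angle between any of green_large, green_small, blue_large, blue_small, model's own z axis and vertical above 0.61 rad).
It fails at once if a jar or the model is dropped: off the fingers with its underside over 30 mm above the bench ((height (world z) of green_large above 0.03 m and contact force between green_large and the fingers below 0.05 N) or (height (world z) of green_small above 0.03 m and contact force between green_small and the fingers below 0.05 N) or (height (world z) of blue_large above 0.03 m and contact force between blue_large and the fingers below 0.05 N) or (height (world z) of blue_small above 0.03 m and contact force between blue_small and the fingers below 0.05 N) or (height (world z) of model above 0.03 m and contact force between model and the fingers below 0.05 N)).
It fails at once if the amber beaker is shifted more than 25 mm or tipped (distance of beaker from where it was at the start of the episode above 0.025 m or angle between beaker's own z axis and vertical above 0.35 rad).
It fails at once if the dropper bottle is shifted more than 25 mm or tipped (distance of dropper from where it was at the start of the episode above 0.025 m or angle between dropper's own z axis and vertical above 0.35 rad).
It also fails if it takes over 120 s, if anything falls off the work surface, if the arm or the gripper's body presses on something with over 40 N, if the wrist force passes 120 N, or if a joint passes its speed limit or range.

## Robot

A 6-joint arm with a two-finger parallel gripper is mounted at the origin on the work surface. World frame = base frame: x ahead of the robot, y to its left, z up, the work surface at z = 0. Lengths are in m, angles in degrees, forces in N, time in s.
With the tool pointing down it reaches from about 0.35 to 0.875 m from the base axis. Payload 15.5 kg.
Tool frame: the origin (TCP) lies midway between the tips of the shut fingers; the grasp point (between the pads) lies 19 mm behind it; z points along the fingers, y is the direction in which the jaws open and shut (so a half turn about z gives the same grasp; the last joint's range is limited). The gripper opens to 85 mm and grips with 20 to 120 N. Pads are 22 mm wide; open, the fingers measure 114 mm over their backs; the gripper's body (76 mm by 85 mm) begins 54 mm behind the grasp point. The pads swing forward as they close: fully open they stand 13 mm farther back than shut.
Start: joints at [69.528, 28.281, 77.091, -0, 74.628, -5.472], TCP at [0.162, 0.604, 0.191] pointing down, gripper open.
Joint ranges: [-166.48, 166.48], [-47.26, 123.95], [12.59, 153.08], [-70.14, 250.14], [6.76, 159.57], [-176.63, 176.63]. Speed limits (degrees/s): [108.29, 108.29, 147.25, 172.46, 172.46, 172.46].

## Interface

Orientations are given as [roll, pitch, yaw] about the fixed x, y, z axes, in that order (R = Rz(yaw) Ry(pitch) Rx(roll)).
In Python, from rig import get_obs, camera, sign_off, outline_of gives the robot as it stands. The module is installed in compiled form; this text tells all that it offers.
- The arm moves only by the tool jog_arm, never from a script. Its argument "plan" is a list of rows, each an object of numbers: "tx", "ty", "tz": the shift along the tool's x, y, z in mm; "wx", "wy", "wz": the turn, a rotation vector about the tool's x, y, z in degrees; "fingers": the finger opening in mm, from 0 to 85.4. A call has 1 to 8 rows; each row is the pose to reach, as a shift and turn from the pose commanded when the call began, along the tool's axes at that moment; what a row does not reach only later rows make up. A row lasts 1/10 s, in which the tool goes at most 50 mm and 8.59 degrees, less where a joint would pass 70% of its speed; a pose out of reach is approached as far as the arm can. A call with a gripper value outside its range is refused whole. The fingers move at their own pace and stop on an object; "grip_force" is the grip in N (left out, the last holds). Time passes only in rows, so rows that repeat a pose let the fingers close. It gives the time, the measured TCP pose, the force and the opening at its end, in the units of the state.
- get_obs(): the state, without advancing time (a new reading comes with each control period).
- camera(name): name is "scene" or "top" or "wrist"; returns a dict with "image" (384x512x3 uint8, red, green, blue), "range_z" (384x512 float32, m along the optical axis (not along the pixel's ray), 0 where there is no reading), "fx", "fy", "cx", "cy" (pixels), "position" and "orientation" of the camera in the world. Camera axes: x right, y down, z forward; pixel columns grow to the right and rows downward; lengths in m; the calibration is good to about 2 mm. The wrist camera is an equidistant fisheye: a pixel r from the principal point sees the ray r / f radians off the axis. A picture is of the moment at which its call begins.
- sign_off(): hands the job in, once; it reports no verdict.
Trained networks look in a picture, given as the dict that the camera call returned (one of the last four; its "shot" number tells which), for a name from the list of things; names that differ only in an ending like _2 or _b are one class to them, and where a whole thing is asked for, a point or a joint stands for the part that bears it (a point fixed in the world has none). Each returns a list of dicts, best first, with "p" (0 to 1); they miss things now and then, are a little off and sometimes report something else, mostly with a low value. They report only what shows in the picture. A call takes as long as a camera call.
- outline_of(picture, label): "mask" (384x512 bool, what is visible of it) and "bbox" ([left, top, right, bottom] in pixels, round what is visible of it).
The state is a dict: "t": time; "qpos": joint angles; "qd": joint speeds; "effort": joint torques, N m; "tool_pos": TCP position; "eef_rot": TCP orientation; "ft_force": force on the tool from outside, world axes, zero at the start; "wrist_torque": the same for the moment, N m; "gripper_width": opening from 0.0 (shut) to 1.0 (fully open).
Only numpy, scipy, OpenCV 4.12 (cv2) and the standard library are available. Lean on these libraries where they do the work, as an engineer would, in place of code of your own. Each camera call takes 0.05 s, during which the arm holds its last target.

## Working session

There is one attempt and no reset: what is moved stays moved. The work goes in short steps, Python scripts to look and compute and a tool call to move; the robot and the scene stay as the last step left them, time stands still between calls to the robot, and variables do not carry over. Pictures are saved under pics/ and viewed, and the job is handed in when it is done.

Besides the shell and the picture viewer there is one more tool, called after "Request:" by a JSON object that holds its "api" and its "payload". jog_arm: Moves the arm, as the interface text tells. Its arguments: {"type":"object","properties":{"plan":{"type":"array"},"grip_force":{"type":"number"}},"required":["plan"]}

```bash
mkdir -p pics
cat > h.py <<'E'
import numpy as np, cv2
from rig import get_obs, camera, sign_off, outline_of
from scipy.spatial.transform import Rotation as R
def save(n,c): cv2.imwrite(f'pics/{n}.png', c['image'][:,:,::-1])
def cR(c):
    o=np.array(c['orientation'],float)
    if o.shape==(3,3): return o
    if o.size==4: return R.from_quat(o).as_matrix()
    return R.from_euler('xyz',o,degrees=True).as_matrix()
def pts(c,mask):
    v,u=np.nonzero(mask&(c['range_z']>0)); z=c['range_z'][v,u]
    P=np.c_[(u-c['cx'])/c['fx']*z,(v-c['cy'])/c['fy']*z,z]
    return P@cR(c).T+np.array(c['position'])
E
python3 - <<'E'
from h import *
print(get_obs())
for n in ['top','scene','wrist']:
    c=camera(n); save(n+'0',c); print(n,{k:c[k] for k in c if k not in('image','range_z')})
E
```

```text
{'t': 0.0, 'qpos': array([ 6.95286829e+01,  2.83138781e+01,  7.71262739e+01,  1.87515818e-03,
        7.46264368e+01, -5.47359807e+00]), 'qd': array([-0.04267615, -0.01550127, -0.01484791, -0.15006127,  0.05901653,
       -0.00027084]), 'effort': array([-1.59072929e-04, -8.82157230e+01, -3.83866668e+01, -2.77737336e-04,
        1.01097129e-02, -1.19652844e-05]), 'tool_pos': array([0.16160787, 0.60334735, 0.19071625]), 'eef_rot': array([-1.79933887e+02, -8.15096147e-03,  1.65001778e+02]), 'ft_force': array([-0.44323335,  0.27623418, -0.29682702]), 'wrist_torque': array([-0.01523592, -0.06308841, -0.04255487]), 'gripper_width': 0.9999731822696358}
top {'fx': 356.1347340235643, 'fy': 356.1347340235643, 'cx': 256.58310735616413, 'cy': 192.9555453670211, 'position': array([0.47039989, 0.01937852, 0.94514127]), 'orientation': array([-175.62176872,   -2.41178363,  -89.72073914]), 'shot': 1}
scene {'fx': 361.44493084902257, 'fy': 361.44493084902257, 'cx': 253.65954286665422, 'cy': 196.21206573390248, 'position': array([ 0.96978159, -0.45194992,  0.45750529]), 'orientation': array([-123.79041054,   -1.04385622,   44.12037235]), 'shot': 2}
wrist {'fx': 297.3186396354542, 'fy': 297.3186396354542, 'cx': 255.97228225301805, 'cy': 190.43440853273572, 'position': array([0.08758302, 0.62305664, 0.37277093]), 'orientation': array([1.62574793e+02, 1.18026234e-01, 7.50229324e+01]), 'shot': 3}
```

View pics/top0.png

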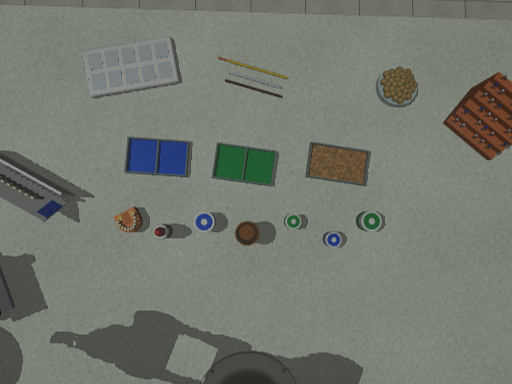

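View pics/scene0.png

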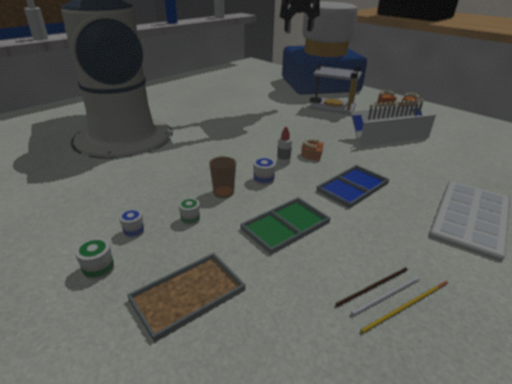

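View pics/wrist0.png

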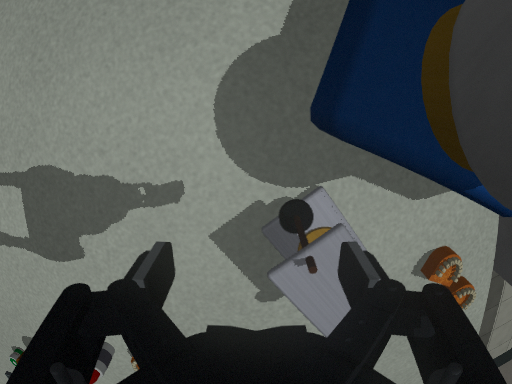

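```bash
cat > loc.py <<'E'
from h import *
H=dict(green_large=.05,green_small=.042,blue_large=.05,blue_small=.042,model=.03,beaker=.08,dropper=.102,green_tray=.014,blue_tray=.014,cork_tray=.014)
def loc(names,cam='top',c=None):
    c=c or camera(cam)
    for n in names:
        r=outline_of(c,n)
        for d in r[:2]:
            if d['p']<.3: continue
            P=pts(c,d['mask']); 
            if len(P)<5: continue
            # top layer
            zt=np.percentile(P[:,2],95)
            T=P[np.abs(P[:,2]-zt)<.008] if 'tray' not in n else P[(P[:,2]<.025)]
            (cx,cy),(w,h),a=cv2.minAreaRect((T[:,:2]*1000).astype(np.float32))
            (ex,ey),er=cv2.minEnclosingCircle((T[:,:2]*1000).astype(np.float32))
            print(n,round(d['p'],2),d['bbox'],'z95 %.3f'%zt,'rect c %.1f %.1f size %.1f %.1f ang %.1f'%(cx,cy,w,h,a),'circ %.1f %.1f r%.1f'%(ex,ey,er), 'mean',(T[:,:2].mean(0)*1000).round(1),len(T))
    return c
E
python3 - <<'E'
from loc import *
loc(H); print(); loc(H,'scene')
E
```

```text
green_large 0.39 [235.6, 221.1, 258.6, 248.4] z95 0.082 rect c 440.9 7.1 size 55.3 55.6 ang 0.3 circ 441.7 6.5 r29.0 mean [442.8   5.5] 110
green_small 0.64 [284.5, 214.2, 296.4, 229.2] z95 0.045 rect c 470.4 -110.1 size 38.1 38.6 ang 0.1 circ 470.3 -110.2 r20.3 mean [ 470.1 -110. ] 200
blue_large 0.62 [194.6, 211.1, 213.7, 232.8] z95 0.053 rect c 468.1 114.1 size 49.8 52.5 ang 0.3 circ 467.6 114.0 r26.9 mean [467.9 113.7] 364
blue_small 0.47 [324.1, 228.4, 342.4, 243.7] z95 0.046 rect c 425.1 -212.3 size 38.1 39.5 ang 0.5 circ 424.2 -212.8 r20.5 mean [ 424.2 -212.5] 203
model 0.95 [115.2, 204.8, 142.6, 230.7] z95 0.042 rect c 467.6 304.4 size 48.6 51.4 ang 35.0 circ 472.5 304.9 r28.8 mean [463.1 301.6] 136
model 0.46 [307.6, 143.6, 367.0, 184.7] z95 0.015 rect c 625.2 -235.5 size 161.1 95.9 ang 81.9 circ 625.4 -235.2 r91.3 mean [ 625.8 -234.9] 652
dropper 0.73 [154.0, 222.9, 169.6, 239.2] z95 0.100 rect c 444.2 215.6 size 14.2 14.4 ang 2.0 circ 444.7 216.2 r8.3 mean [444.2 215.2] 39
green_tray 0.61 [211.1, 142.0, 275.8, 186.4] z95 0.015 rect c 621.8 15.4 size 162.0 98.1 ang 82.7 cir
[... 1512 characters left out ...]
 290.4, 165.1] z95 0.091 rect c 446.7 210.3 size 20.4 12.8 ang 42.4 circ 446.3 211.6 r10.9 mean [446.3 210.1] 47
green_tray 0.89 [241.5, 196.6, 330.3, 255.7] z95 0.013 rect c 612.5 23.1 size 180.2 114.3 ang 82.6 circ 621.2 16.2 r95.9 mean [620.   10.2] 2808
green_tray 0.38 [318.8, 164.2, 386.4, 206.5] z95 0.013 rect c 637.0 241.2 size 162.4 96.6 ang 86.3 circ 636.7 240.1 r92.0 mean [638.  236.9] 1723
blue_tray 0.56 [319.0, 167.0, 385.2, 210.0] z95 0.013 rect c 630.1 254.2 size 187.6 111.9 ang 86.4 circ 637.1 249.6 r100.3 mean [636.4 238.2] 1762
cork_tray 0.62 [127.2, 251.7, 243.6, 342.7] z95 0.013 rect c 617.4 -231.3 size 170.9 112.3 ang 82.2 circ 616.9 -232.1 r99.6 mean [ 624.5 -240.9] 5486
```

Run:
```python
from loc import *
c=camera('top'); 
cv2.imwrite('pics/mod.png',cv2.resize(c['image'][185:250,100:230,::-1],None,fx=6,fy=6,interpolation=cv2.INTER_CUBIC))
m=np.zeros((384,512),bool); m[200:242,355:390]=1
P=pts(c,m);T=P[P[:,2]>.04];(ex,ey),r=cv2.minEnclosingCircle((T[:,:2]*1000).astype(np.float32));print('GL',ex,ey,r,T.mean(0),T[:,2].max())
m=np.zeros((384,512),bool); m[195:240,105:150]=1
P=pts(c,m);B=P[(P[:,2]>.022)];x=B[:,:2]*1000
from scipy.optimize import minimize
# fit footprint: render as polygon, signed distance: penalise points outside and area w/o points
g=2.0
def poly(p):
    a=np.linspace(-np.pi/2,np.pi/2,30); q=np.r_[np.c_[28*np.cos(a),28*np.sin(a)],[[-28,28],[-28,-28]]]
    t=np.radians(p[2]);return q@np.array([[np.cos(t),np.sin(t)],[-np.sin(t),np.cos(t)]])+p[:2]
occ=np.zeros((200,200),np.uint8)
for q in x: 
    i,j=int(q[0]-370),int(q[1]-205)
    if 0<=i<200 and 0<=j<200: cv2.circle(occ,(i,j),1,255,-1)
occ=cv2.morphologyEx(occ,cv2.MORPH_CLOSE,np.ones((5,5),np.uint8))
best=[]
for t in range(55,126,3):
  for X in range(455,486,2):
    for Y in range(285,316,2):
      k=np.zeros_like(occ);cv2.fillPoly(k,[(poly((X,Y,t))-[370,205]).round().astype(np.int32)],255)
      best.append(((k!=occ).sum(),X,Y,t))
best.sort();print(best[:8],(occ>0).sum())
```

```text
GL 472.0466003417969 -309.00384521484375 27.63506507873535 [ 0.47201019 -0.30768545  0.05046747] 0.05580225192783206
[(np.int64(357), 469, 307, 112), (np.int64(372), 469, 307, 115), (np.int64(375), 469, 307, 109), (np.int64(381), 469, 307, 106), (np.int64(396), 467, 305, 118), (np.int64(396), 467, 307, 115), (np.int64(401), 467, 305, 121), (np.int64(405), 467, 307, 112)] 2910
```

View pics/mod.png

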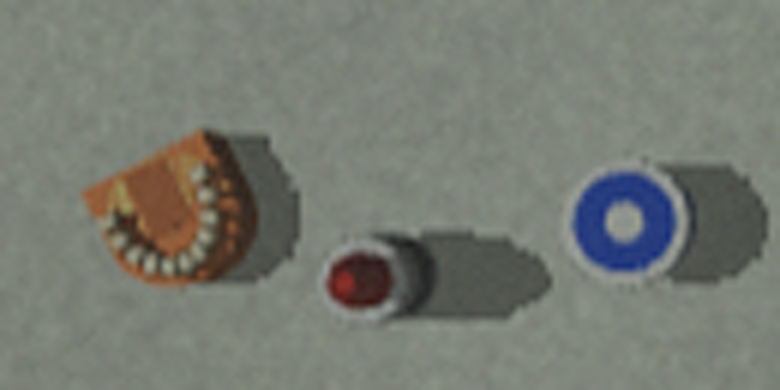

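```bash
cat > mfit.py <<'E'
from loc import *
def poly(p):
    a=np.linspace(-np.pi/2,np.pi/2,30); q=np.r_[np.c_[28*np.cos(a),28*np.sin(a)],[[-28,28],[-28,-28]]]
    t=np.radians(p[2]);return q@np.array([[np.cos(t),np.sin(t)],[-np.sin(t),np.cos(t)]])+p[:2]
def proj(c,P):
    q=(P-np.array(c['position']))@cR(c); return np.c_[q[:,0]/q[:,2]*c['fx']+c['cx'],q[:,1]/q[:,2]*c['fy']+c['cy']]
def fit(c,mask,x0,y0,angs,rng=14):
    S=4; M=cv2.resize(mask.astype(np.uint8),None,fx=S,fy=S,interpolation=cv2.INTER_LINEAR)
    v,u=np.nonzero(M); a,b,cc,d=u.min()-30,v.min()-30,u.max()+30,v.max()+30; M=M[b:d,a:cc]
    best=[]
    def cost(p):
        q=poly(p)/1000; k=np.zeros_like(M)
        pp=np.r_[proj(c,np.c_[q,0*q[:,0]]),proj(c,np.c_[q,0*q[:,0]+.03])]*S-[a,b]
        cv2.fillConvexPoly(k,cv2.convexHull(pp.round().astype(np.int32)),1); return int((k!=M).sum())
    for t in angs:
        best.append(min((cost((X,Y,t)),X,Y,t) for X in np.arange(x0-rng,x0+rng+1,2) for Y in np.arange(y0-rng,y0+rng+1,2)))
    best.sort(); return best,int(M.sum())
E
python3 - <<'E'
from mfit import *
for n in ['top','scene']:
    c=camera(n); d=outline_of(c,'model')[0]; hsv=cv2.cvtColor(c['image'],cv2.COLOR_RGB2HSV)
    print(n,d['p'],d['bbox']); b,A=fit(c,d['mask'],468,302,range(0,360,10)); print(A,b[:6])
cv2.imwrite('pics/mod2.png',cv2.resize(c['image'][115:180,270:350,::-1],None,fx=8,fy=8,interpolation=cv2.INTER_CUBIC))
E
```

```text
top 0.9 [116.9, 203.8, 143.6, 229.1]
8279 [(583, np.int64(466), np.int64(304), 210), (756, np.int64(466), np.int64(306), 200), (820, np.int64(468), np.int64(304), 220), (832, np.int64(468), np.int64(308), 110), (968, np.int64(468), np.int64(306), 120), (1099, np.int64(468), np.int64(308), 100)]
scene 0.8 [297.8, 138.6, 323.3, 166.0]
6441 [(702, np.int64(468), np.int64(304), 210), (746, np.int64(466), np.int64(310), 120), (819, np.int64(468), np.int64(308), 30), (833, np.int64(468), np.int64(304), 300), (836, np.int64(468), np.int64(306), 40), (855, np.int64(466), np.int64(304), 220)]
```

View pics/mod2.png

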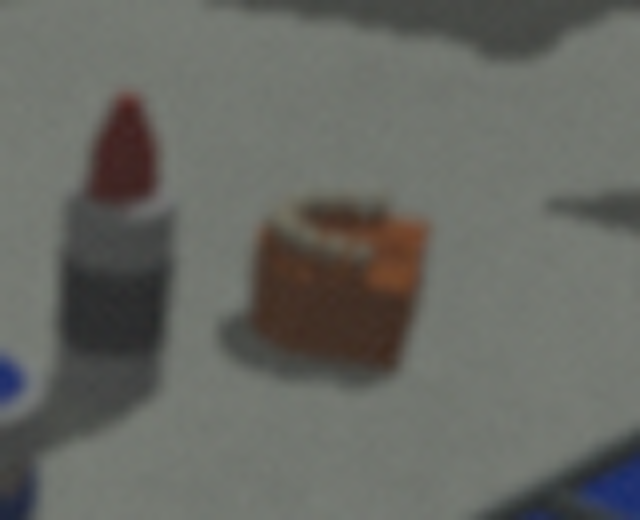

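Run:
```python
from h import *
c=camera('top');P=pts(c,np.ones((384,512),bool))
for n,c in (('top',c),('scene',camera('scene'))):
  P=pts(c,np.ones((384,512),bool))
  s=(P[:,1]>.33)&(P[:,1]<.75)&(P[:,0]>.2)&(P[:,0]<.8)&(P[:,2]>.03)
  Q=P[s]
  for y in np.arange(.33,.75,.06):
    q=Q[(Q[:,1]>=y)&(Q[:,1]<y+.06)]
    if len(q): print(n,round(y,2),len(q),'x',q[:,0].min().round(3),q[:,0].max().round(3),'zmax',q[:,2].max().round(3))
```

```text
top 0.33 24 x 0.462 0.485 zmax 0.042
top 0.45 669 x 0.466 0.567 zmax 0.117
top 0.51 951 x 0.478 0.601 zmax 0.117
top 0.57 469 x 0.511 0.631 zmax 0.108
scene 0.33 1 x 0.477 0.477 zmax 0.03
scene 0.39 9 x 0.534 0.538 zmax 0.073
scene 0.45 622 x 0.463 0.571 zmax 0.112
scene 0.51 644 x 0.48 0.602 zmax 0.113
scene 0.57 779 x 0.237 0.634 zmax 0.149
scene 0.63 664 x 0.225 0.65 zmax 0.148
scene 0.69 112 x 0.284 0.582 zmax 0.141
```

Request:
{"api": "jog_arm", "payload": {"plan": [{"tx":-377,"ty":-205,"wz":-43,"fingers":85},{"tx":-377,"ty":-205,"wz":-43},{"tx":-377,"ty":-205,"wz":-43},{"tx":-377,"ty":-205,"wz":-43},{"tx":-377,"ty":-205,"wz":-43},{"tx":-377,"ty":-205,"wz":-43},{"tx":-377,"ty":-205,"wz":-43},{"tx":-377,"ty":-205,"wz":-43}], "grip_force": 60}}

```text
validation failed for argument at $.pl...
```

Run:
```python
from h import *
o=get_obs();print(o['t'],o['tool_pos'],o['eef_rot'],o['qpos'])
c=camera('wrist');save('w1',c);print(c['position'],c['orientation'])
```

```text
1.6 [0.1617388  0.60370484 0.19126582] [-1.79999173e+02 -1.59261866e-03  1.65001484e+02] [ 6.95290827e+01  2.82815213e+01  7.70927576e+01  1.56235132e-03
  7.46266966e+01 -5.47281504e+00]
[0.08764126 0.62321286 0.37327988] [1.62568846e+02 5.60616818e-02 7.50230128e+01]
```

View pics/w1.png

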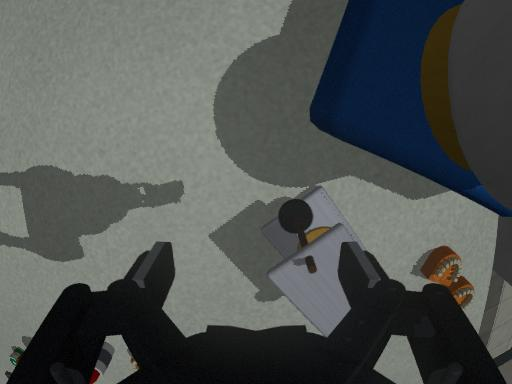

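The move was refused because my rows left keys out, and the arm hasn't moved. I'll resend with all seven numbers in each row.

Request:
{"api": "jog_arm", "payload": {"plan": [{"tx":-377,"ty":-205,"tz":0,"wx":0,"wy":0,"wz":-43,"fingers":85},{"tx":-377,"ty":-205,"tz":0,"wx":0,"wy":0,"wz":-43,"fingers":85},{"tx":-377,"ty":-205,"tz":0,"wx":0,"wy":0,"wz":-43,"fingers":85},{"tx":-377,"ty":-205,"tz":0,"wx":0,"wy":0,"wz":-43,"fingers":85},{"tx":-377,"ty":-205,"tz":0,"wx":0,"wy":0,"wz":-43,"fingers":85},{"tx":-377,"ty":-205,"tz":0,"wx":0,"wy":0,"wz":-43,"fingers":85},{"tx":-377,"ty":-205,"tz":0,"wx":0,"wy":0,"wz":-43,"fingers":85},{"tx":-377,"ty":-205,"tz":0,"wx":0,"wy":0,"wz":-43,"fingers":85}], "grip_force": 60}}

```text
t: 2.45
tool_pos: [0.4353, 0.3437, 0.1915]
eef_rot: [180.0, 0.0, -152.0]
ft_force: [1.3, 0.1, -1.1]
gripper_width: 0.996
```

```bash
cat > w.py <<'E'
from h import *
import sys
o=get_obs();print(o['t'],o['tool_pos'].round(4),o['eef_rot'].round(2),o['qpos'].round(1),o['gripper_width'])
c=camera('wrist');save(sys.argv[1],c)
E
python3 w.py w1
```

```text
2.45 [0.4353 0.3437 0.1915] [ 1.8000e+02  2.0000e-02 -1.5198e+02] [ 32.1  22.6  87.1   0.   70.2 -85.9] 0.9963403218190423
```

View pics/w1.png

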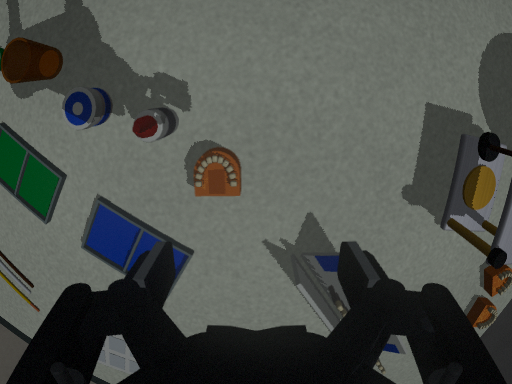

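Run:
```python
from mfit import *
for n in ['top','scene']:
    c=camera(n); d=outline_of(c,'model')[0]
    b,A=fit(c,d['mask'],467,304,range(198,220,2),8); print(n,d['p'],A,b[:4])
```

```text
top 0.64 8042 [(691, np.int64(467), np.int64(306), 204), (692, np.int64(467), np.int64(306), 210), (699, np.int64(467), np.int64(306), 206), (701, np.int64(467), np.int64(306), 202)]
scene 0.67 6455 [(722, np.int64(469), np.int64(302), 208), (728, np.int64(469), np.int64(302), 210), (739, np.int64(469), np.int64(302), 212), (751, np.int64(467), np.int64(304), 206)]
```

Request:
{"api": "jog_arm", "payload": {"plan": [{"tx":-18,"ty":-50,"tz":0,"wx":0,"wy":0,"wz":0,"fingers":85},{"tx":-18,"ty":-50,"tz":50,"wx":0,"wy":0,"wz":0,"fingers":85},{"tx":-18,"ty":-50,"tz":100,"wx":0,"wy":0,"wz":0,"fingers":85},{"tx":-18,"ty":-50,"tz":131,"wx":0,"wy":0,"wz":0,"fingers":85},{"tx":-18,"ty":-50,"tz":131,"wx":0,"wy":0,"wz":0,"fingers":85},{"tx":-18,"ty":-50,"tz":131,"wx":0,"wy":0,"wz":0,"fingers":85}]}}

```text
t: 3.3
tool_pos: [0.473, 0.3105, 0.061]
eef_rot: [180.0, -0.0, -151.9]
ft_force: [0.8, 1.0, 0.5]
gripper_width: 0.994
```

```bash
python3 w.py w2
```

```text
3.3 [0.473  0.3105 0.061 ] [ 1.8000e+02 -2.0000e-02 -1.5191e+02] [ 27.2  32.7  93.5   0.   53.8 -90.9] 0.9937936485037495
```

View pics/w2.png

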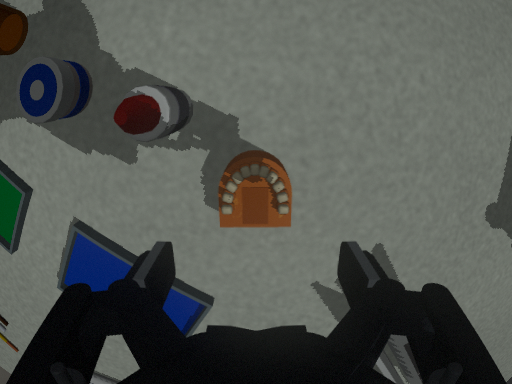

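Request:
{"api": "jog_arm", "payload": {"plan": [{"tx":0,"ty":0,"tz":30,"wx":0,"wy":0,"wz":0,"fingers":85},{"tx":0,"ty":0,"tz":50,"wx":0,"wy":0,"wz":0,"fingers":85},{"tx":0,"ty":0,"tz":57,"wx":0,"wy":0,"wz":0,"fingers":85},{"tx":0,"ty":0,"tz":57,"wx":0,"wy":0,"wz":0,"fingers":85},{"tx":0,"ty":0,"tz":57,"wx":0,"wy":0,"wz":0,"fingers":85}]}}

```text
t: 3.85
tool_pos: [0.4743, 0.3102, 0.0048]
eef_rot: [-180.0, 0.1, -152.0]
ft_force: [0.1, 0.1, 0.0]
gripper_width: 0.994
```

```bash
python3 w.py w3
```

```text
3.85 [0.4743 0.3102 0.0048] [-1.8000e+02  1.3000e-01 -1.5199e+02] [ 27.1  37.6  95.7  -0.   46.6 -90.9] 0.9944257551535857
```

View pics/w3.png

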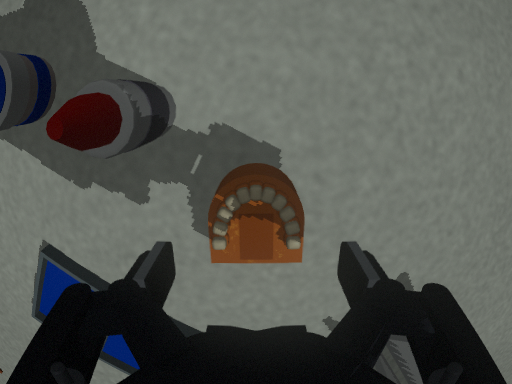

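```bash
cat > fe.py <<'E'
from h import *
def fproj(c,P):
    q=(np.atleast_2d(P)-np.array(c['position']))@cR(c); r=np.hypot(q[:,0],q[:,1]); th=np.arctan2(r,q[:,2])
    s=c['fx']*th/np.maximum(r,1e-9); return np.c_[q[:,0]*s+c['cx'],q[:,1]*s+c['cy']]
def funproj(c,uv,z):
    uv=np.atleast_2d(uv).astype(float); d=uv-[c['cx'],c['cy']]; r=np.linalg.norm(d,axis=1); th=r/c['fx']
    ray=np.c_[d/np.maximum(r,1e-9)[:,None]*np.sin(th)[:,None],np.cos(th)]@cR(c).T
    p=np.array(c['position']); t=(z-p[2])/ray[:,2]; return p+ray*t[:,None]
E
python3 - <<'E'
from fe import *
c=camera('wrist'); o=get_obs(); T=R.from_euler('xyz',o['eef_rot'],degrees=True).as_matrix(); p=o['tool_pos']
for x in (-11,0,11):
  for y in (42,57): print('pad',x,y,fproj(c,p+T@np.array([x,y,-13])/1000).round(0), fproj(c,p+T@np.array([x,-y,-13])/1000).round(0))
B=funproj(c,[[211,262],[302,262]],.03); print(B); print(((B-p)@T*1000).round(1))
F=funproj(c,[[257,163]],.03); print(((F-p)@T*1000).round(1))
F=funproj(c,[[257,163]],.0); print(((F-p)@T*1000).round(1))
E
```

```text
pad -11 42 [[321. 242.]] [[191. 242.]]
pad -11 57 [[343. 241.]] [[169. 241.]]
pad 0 42 [[323. 226.]] [[190. 226.]]
pad 0 57 [[345. 226.]] [[168. 226.]]
pad 11 42 [[324. 210.]] [[189. 210.]]
pad 11 57 [[347. 210.]] [[166. 210.]]
[[0.50373734 0.29417692 0.03      ]
 [0.47736339 0.34364254 0.03      ]]
[[-18.7 -27.9 -25.3]
 [-18.6  28.2 -25.3]]
[[ 43.1   0.4 -25.4]]
[[36.7  0.4  4.6]]
```

Run:
```python
from fe import *
c=camera('wrist'); o=get_obs(); T=R.from_euler('xyz',o['eef_rot'],degrees=True).as_matrix(); p=o['tool_pos']
for (u,v) in [(168,246),(165,260),(160,246),(158,280),(345,246),(350,262),(150,270),(257,255),(215,255),(257,175)]:
    z=c['range_z'][v,u]; d=np.array([u-c['cx'],v-c['cy']]); r=np.hypot(*d); th=r/c['fx']
    q=np.r_[d/r*np.tan(th)*z,z]; P=np.array(c['position'])+cR(c)@q
    print(u,v,z.round(3),P.round(4),((P-p)@T*1000).round(1))
```

```text
168 246 0.138 [0.4857 0.2676 0.0627] [  9.6 -42.8 -58.3]
165 260 0.131 [0.4881 0.2694 0.0711] [  6.6 -42.4 -66.7]
160 246 0.134 [0.4855 0.2643 0.0663] [ 11.3 -45.6 -61.9]
158 280 0.119 [0.4898 0.2706 0.0847] [  4.5 -42.1 -80.3]
345 246 0.137 [0.4449 0.3427 0.064 ] [ 10.4  42.6 -59.6]
350 262 0.127 [0.4472 0.3437 0.0748] [  7.8  42.4 -70.4]
150 270 0.113 [0.4841 0.266  0.0882] [ 11.7 -43.4 -83.8]
257 255 0.175 [0.4848 0.3161 0.0314] [-12.3   0.5 -27. ]
215 255 0.177 [0.4978 0.2942 0.0299] [-13.6 -25.  -25.4]
257 175 0.161 [0.4416 0.2931 0.0305] [ 36.6   0.4 -26.1]
```

Run:
```python
from h import *
c=camera('scene');save('s1f',c)
cv2.imwrite('pics/s1.png',cv2.resize(c['image'][20:190,230:400,::-1],None,fx=3.5,fy=3.5,interpolation=cv2.INTER_CUBIC))
```

```text
(no output)
```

View pics/s1.png

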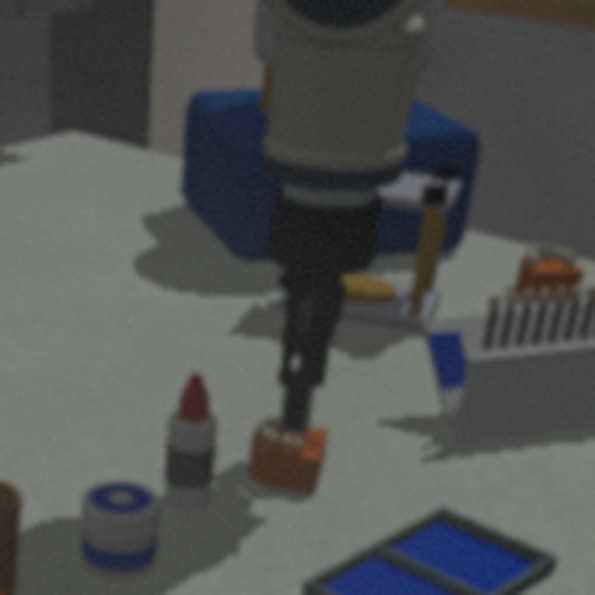

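Run:
```python
from fe import *
c=camera('scene'); o=get_obs(); T=R.from_euler('xyz',o['eef_rot'],degrees=True).as_matrix(); p=o['tool_pos']
m=np.zeros((384,512),bool); m[110:160,295:335]=1
P=pts(c,m); q=(P-p)@T*1000
s=(np.abs(q[:,0])<25)&(np.abs(q[:,1])<75)&(P[:,2]>.045)
o_=np.argsort(P[s][:,2])[:12]; print(np.c_[P[s][o_]*1000,q[s][o_]].round(0))
w=camera('wrist'); z=w['range_z']; v,u=np.nonzero((z>0)&(z<.6)); d=np.c_[u-w['cx'],v-w['cy']]; r=np.hypot(d[:,0],d[:,1]); th=r/w['fx']; zz=z[v,u]
Q=np.c_[d/r[:,None]*(np.tan(th)*zz)[:,None],zz]@cR(w).T+w['position']; q=(Q-p)@T*1000
s=(np.abs(q[:,0])<15)&(np.abs(q[:,1])>35)&(np.abs(q[:,1])<62)&(q[:,2]<-15)
h=q[s]; i=np.argsort(-h[:,2]); print(h[i][:10].round(0))
```

```text
[[498. 263.  57.   1. -52. -53.]
 [501. 267.  58.  -4. -51. -54.]
 [500. 265.  58.  -2. -52. -54.]
 [504. 268.  58.  -7. -51. -54.]
 [461. 350.  58.  -8.  42. -54.]
 [492. 262.  58.   6. -50. -54.]
 [490. 261.  58.   9. -51. -54.]
 [459. 347.  59.  -5.  40. -55.]
 [501. 271.  59.  -6. -47. -55.]
 [486. 262.  59.  12. -47. -55.]
 [495. 263.  59.   4. -51. -55.]
 [497. 264.  60.   1. -51. -56.]]
[[  1.  43. -52.]
 [  1. -43. -52.]
 [ -6.  42. -52.]
 [ -5. -43. -52.]
 [  5. -43. -52.]
 [  6. -43. -52.]
 [  0.  43. -53.]
 [  3. -43. -53.]
 [  2. -43. -53.]
 [ -7.  42. -53.]]
```

Request:
{"api": "jog_arm", "payload": {"plan": [{"tx":0,"ty":0,"tz":20,"wx":0,"wy":0,"wz":0,"fingers":85},{"tx":0,"ty":0,"tz":28,"wx":0,"wy":0,"wz":0,"fingers":85},{"tx":0,"ty":0,"tz":28,"wx":0,"wy":0,"wz":0,"fingers":85}]}}

```text
t: 4.45
tool_pos: [0.4727, 0.3091, -0.0256]
eef_rot: [180.0, -0.1, -152.0]
ft_force: [0.4, -0.1, -0.2]
gripper_width: 0.998
```

```bash
cat > tips.py <<'E'
from fe import *
o=get_obs(); T=R.from_euler('xyz',o['eef_rot'],degrees=True).as_matrix(); p=o['tool_pos']
w=camera('wrist'); save('wl',w); z=w['range_z']; v,u=np.nonzero((z>0)&(z<.6)); d=np.c_[u-w['cx'],v-w['cy']]; r=np.hypot(d[:,0],d[:,1]); th=r/w['fx']; zz=z[v,u]
Q=np.c_[d/r[:,None]*(np.tan(th)*zz)[:,None],zz]@cR(w).T+w['position']; q=(Q-p)@T*1000
s=(np.abs(q[:,0])<15)&(np.abs(q[:,1])>18)&(np.abs(q[:,1])<62)&(q[:,2]<-15)&(w['image'][v,u].max(1)<70)
h=np.c_[q[s],Q[s][:,2]*1000]; i=np.argsort(-h[:,2]); print(o['t'],p.round(4),o['gripper_width'].round(3),o['ft_force'].round(1)); print(h[i][:8].round(0))
E
python3 tips.py
```

```text
Traceback (most recent call last):
  File "tips.py", line 6, in <module>
    h=np.c_[q[s],Q[s][:,2]*1000]; i=np.argsort(-h[:,2]); print(o['t'],p.round(4),o['gripper_width'].round(3),o['ft_force'].round(1)); print(h[i][:8].round(0))
                                                                                 ^^^^^^^^^^^^^^^^^^^^^^^^
AttributeError: 'float' object has no attribute 'round'
```

View pics/wl.png

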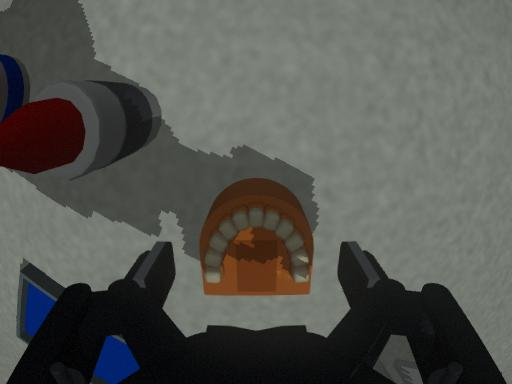

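Request:
{"api": "jog_arm", "payload": {"plan": [{"tx":0,"ty":0,"tz":10,"wx":0,"wy":0,"wz":0,"fingers":85},{"tx":0,"ty":0,"tz":10,"wx":0,"wy":0,"wz":0,"fingers":50},{"tx":0,"ty":0,"tz":10,"wx":0,"wy":0,"wz":0,"fingers":45},{"tx":0,"ty":0,"tz":10,"wx":0,"wy":0,"wz":0,"fingers":45},{"tx":0,"ty":0,"tz":10,"wx":0,"wy":0,"wz":0,"fingers":45},{"tx":0,"ty":0,"tz":10,"wx":0,"wy":0,"wz":0,"fingers":45},{"tx":0,"ty":0,"tz":10,"wx":0,"wy":0,"wz":0,"fingers":45}], "grip_force": 60}}

```text
t: 5.2
tool_pos: [0.4736, 0.3096, -0.0344]
eef_rot: [-180.0, 0.0, -152.0]
ft_force: [-1.3, -0.8, 6.0]
gripper_width: 0.639
```

```bash
sed -i "s/o\['gripper_width'\].round(3)/round(o['gripper_width'],3)/" tips.py; python3 tips.py
```

```text
5.2 [ 0.4736  0.3096 -0.0344] 0.639 [-1.3 -0.8  6. ]
[[ -4. -48. -34.  -1.]
 [ -3. -47. -34.  -1.]
 [-10.  51. -34.  -0.]
 [ 13.  28. -34.  -0.]
 [ -2. -46. -35.   1.]
 [ 11. -32. -47.  12.]
 [ 11. -33. -47.  12.]
 [ 11. -32. -47.  12.]]
```

View pics/wl.png

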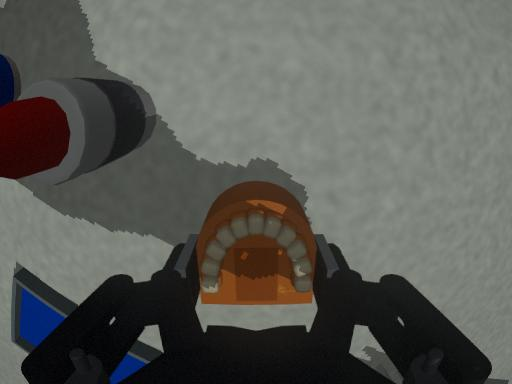

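Request:
{"api": "jog_arm", "payload": {"plan": [{"tx":0,"ty":0,"tz":-10,"wx":0,"wy":0,"wz":0,"fingers":45},{"tx":0,"ty":0,"tz":-20,"wx":0,"wy":0,"wz":0,"fingers":45},{"tx":0,"ty":0,"tz":-20,"wx":0,"wy":0,"wz":0,"fingers":45}]}}

```text
t: 5.55
tool_pos: [0.4744, 0.31, -0.0131]
eef_rot: [-180.0, 0.1, -152.0]
ft_force: [-0.2, 0.3, -2.0]
gripper_width: 0.646
```

```bash
python3 tips.py
```

```text
5.55 [ 0.4744  0.31   -0.0131] 0.646 [-0.2  0.3 -2. ]
[[ 11. -30. -47.  34.]
 [ 11. -31. -47.  34.]
 [ 11. -32. -47.  34.]
 [ 11. -33. -47.  34.]
 [ 11. -30. -47.  34.]
 [ 11. -31. -47.  34.]
 [ 11. -32. -47.  34.]
 [ 11. -34. -47.  34.]]
```

View pics/wl.png

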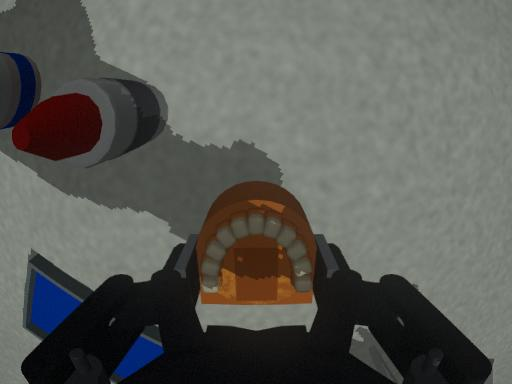

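Request:
{"api": "jog_arm", "payload": {"plan": [{"tx":0,"ty":0,"tz":-40,"wx":0,"wy":0,"wz":0,"fingers":45},{"tx":0,"ty":0,"tz":-80,"wx":0,"wy":0,"wz":0,"fingers":45},{"tx":8,"ty":-40,"tz":-120,"wx":0,"wy":0,"wz":3,"fingers":45},{"tx":17,"ty":-80,"tz":-120,"wx":0,"wy":0,"wz":6,"fingers":45},{"tx":26,"ty":-125,"tz":-120,"wx":0,"wy":0,"wz":9,"fingers":45},{"tx":35,"ty":-170,"tz":-120,"wx":0,"wy":0,"wz":12,"fingers":45},{"tx":44,"ty":-215,"tz":-120,"wx":0,"wy":0,"wz":15,"fingers":45},{"tx":53,"ty":-260,"tz":-120,"wx":0,"wy":0,"wz":18,"fingers":45}]}}

```text
t: 6.4
tool_pos: [0.5488, 0.0532, 0.1053]
eef_rot: [-180.0, 0.0, -170.1]
ft_force: [0.8, 0.1, -0.9]
gripper_width: 0.641
```

Request:
{"api": "jog_arm", "payload": {"plan": [{"tx":-4,"ty":-43,"tz":0,"wx":0,"wy":0,"wz":3,"fingers":45},{"tx":-9,"ty":-88,"tz":0,"wx":0,"wy":0,"wz":6,"fingers":45},{"tx":-14,"ty":-133,"tz":0,"wx":0,"wy":0,"wz":9,"fingers":45},{"tx":-19,"ty":-178,"tz":0,"wx":0,"wy":0,"wz":12,"fingers":45},{"tx":-24,"ty":-223,"tz":0,"wx":0,"wy":0,"wz":15,"fingers":45},{"tx":-29,"ty":-268,"tz":0,"wx":0,"wy":0,"wz":18,"fingers":45},{"tx":-33,"ty":-302,"tz":0,"wx":0,"wy":0,"wz":18,"fingers":45},{"tx":-33,"ty":-302,"tz":0,"wx":0,"wy":0,"wz":18,"fingers":45}]}}

```text
t: 7.2
tool_pos: [0.6344, -0.2412, 0.1048]
eef_rot: [-179.9, 0.1, 171.8]
ft_force: [0.4, 0.4, -1.4]
gripper_width: 0.64
```

Request:
{"api": "jog_arm", "payload": {"plan": [{"tx":0,"ty":4,"tz":40,"wx":0,"wy":0,"wz":0,"fingers":45},{"tx":0,"ty":4,"tz":80,"wx":0,"wy":0,"wz":0,"fingers":45},{"tx":0,"ty":4,"tz":110,"wx":0,"wy":0,"wz":0,"fingers":45},{"tx":0,"ty":4,"tz":118,"wx":0,"wy":0,"wz":0,"fingers":45},{"tx":0,"ty":4,"tz":118,"wx":0,"wy":0,"wz":0,"fingers":45}]}}

```text
t: 7.7
tool_pos: [0.6335, -0.2321, -0.0135]
eef_rot: [180.0, -0.1, 172.0]
ft_force: [0.8, -0.7, -0.9]
gripper_width: 0.644
```

```bash
python3 tips.py
```

```text
7.7 [ 0.6335 -0.2321 -0.0135] 0.644 [ 0.8 -0.7 -0.9]
[[ -9. -58. -16.   3.]
 [ -4. -58. -16.   3.]
 [ -0. -49. -16.   3.]
 [  4. -35. -16.   3.]
 [ -1. -51. -16.   3.]
 [  8. -42. -16.   3.]
 [ 14. -44. -16.   3.]
 [  7. -40. -16.   3.]]
```

View pics/wl.png

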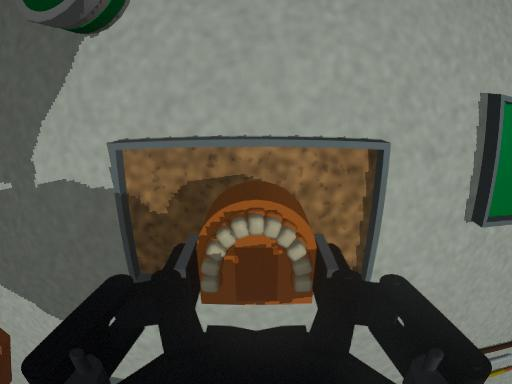

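Run:
```python
from fe import *
c=camera('wrist'); o=get_obs(); T=R.from_euler('xyz',o['eef_rot'],degrees=True).as_matrix(); p=o['tool_pos']
for uv,z in [((250,142),.014),((113,144),.014),((387,144),.014),((255,182),.046),((208,303),.046),((305,303),.046)]:
    B=funproj(c,uv,z); print(uv,(B*1000).round(1),((B-p)@T*1000).round(1))
```

```text
(250, 142) [[ 580.  -228.6   14. ]] [[ 55.1  -3.4 -25.3]]
(113, 144) [[ 568.1 -306.2   14. ]] [[ 56.1 -82.  -25.3]]
(387, 144) [[ 590.  -152.2   14. ]] [[ 55.8  73.6 -25.4]]
(255, 182) [[ 593.2 -227.6   46. ]] [[ 42.2  -0.6 -57.3]]
(208, 303) [[ 655.5 -261.6   46. ]] [[-24.3 -25.6 -57.2]]
(305, 303) [[ 662.6 -210.6   46. ]] [[-24.2  25.8 -57.2]]
```

Request:
{"api": "jog_arm", "payload": {"plan": [{"tx":0,"ty":-3,"tz":10,"wx":0,"wy":0,"wz":0,"fingers":45},{"tx":0,"ty":-3,"tz":14,"wx":0,"wy":0,"wz":0,"fingers":45},{"tx":0,"ty":-3,"tz":16,"wx":0,"wy":0,"wz":0,"fingers":45},{"tx":0,"ty":-3,"tz":16,"wx":0,"wy":0,"wz":0,"fingers":45}]}}

```text
t: 8.2
tool_pos: [0.6336, -0.2356, -0.0289]
eef_rot: [180.0, -0.0, 172.0]
ft_force: [0.1, -0.3, -1.9]
gripper_width: 0.644
```

Request:
{"api": "jog_arm", "payload": {"plan": [{"tx":0,"ty":0,"tz":1,"wx":0,"wy":0,"wz":0,"fingers":45},{"tx":0,"ty":0,"tz":2,"wx":0,"wy":0,"wz":0,"fingers":45},{"tx":0,"ty":0,"tz":2,"wx":0,"wy":0,"wz":0,"fingers":45}]}}

```text
t: 8.5
tool_pos: [0.634, -0.2356, -0.0304]
eef_rot: [-180.0, 0.0, 172.0]
ft_force: [-1.9, 0.7, 3.8]
gripper_width: 0.645
```

Request:
{"api": "jog_arm", "payload": {"plan": [{"tx":0,"ty":0,"tz":0,"wx":0,"wy":0,"wz":0,"fingers":70},{"tx":0,"ty":0,"tz":0,"wx":0,"wy":0,"wz":0,"fingers":80},{"tx":0,"ty":0,"tz":0,"wx":0,"wy":0,"wz":0,"fingers":80},{"tx":0,"ty":0,"tz":-20,"wx":0,"wy":0,"wz":0,"fingers":80},{"tx":0,"ty":0,"tz":-60,"wx":0,"wy":0,"wz":0,"fingers":85},{"tx":0,"ty":0,"tz":-110,"wx":0,"wy":0,"wz":0,"fingers":85},{"tx":0,"ty":0,"tz":-130,"wx":0,"wy":0,"wz":0,"fingers":85}]}}

```text
t: 9.2
tool_pos: [0.6356, -0.2364, 0.1039]
eef_rot: [-179.9, 0.3, 172.0]
ft_force: [0.6, -0.6, 1.2]
gripper_width: 0.991
```

```bash
python3 tips.py
```

```text
9.2 [ 0.6356 -0.2364  0.1039] 0.991 [ 0.6 -0.6  1.2]
[[ -5. -43. -52. 156.]
 [  5.  42. -52. 156.]
 [  1. -43. -52. 156.]
 [ -4. -43. -52. 156.]
 [ -1. -43. -52. 156.]
 [ -2. -43. -52. 156.]
 [  1.  42. -53. 156.]
 [ -0. -43. -53. 157.]]
```

View pics/wl.png

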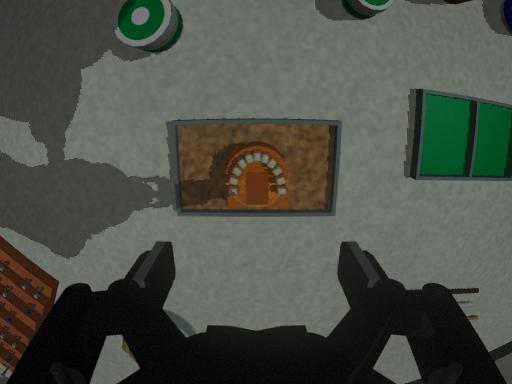

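Request:
{"api": "jog_arm", "payload": {"plan": [{"tx":25,"ty":-16,"tz":0,"wx":0,"wy":0,"wz":8,"fingers":85},{"tx":60,"ty":-38,"tz":0,"wx":0,"wy":0,"wz":16,"fingers":85},{"tx":95,"ty":-60,"tz":0,"wx":0,"wy":0,"wz":24,"fingers":85},{"tx":130,"ty":-83,"tz":0,"wx":0,"wy":0,"wz":32,"fingers":85},{"tx":151,"ty":-96,"tz":0,"wx":0,"wy":0,"wz":40,"fingers":85},{"tx":151,"ty":-96,"tz":0,"wx":0,"wy":0,"wz":48,"fingers":85},{"tx":151,"ty":-96,"tz":0,"wx":0,"wy":0,"wz":56,"fingers":85},{"tx":151,"ty":-96,"tz":0,"wx":0,"wy":0,"wz":64,"fingers":85}]}}

```text
t: 10.05
tool_pos: [0.4706, -0.3098, 0.0991]
eef_rot: [-180.0, -0.0, 107.6]
ft_force: [0.6, -1.1, 0.0]
gripper_width: 0.993
```

Request:
{"api": "jog_arm", "payload": {"plan": [{"tx":0,"ty":0,"tz":20,"wx":0,"wy":0,"wz":8,"fingers":85},{"tx":0,"ty":0,"tz":40,"wx":0,"wy":0,"wz":16,"fingers":85},{"tx":0,"ty":0,"tz":40,"wx":0,"wy":0,"wz":18,"fingers":85},{"tx":0,"ty":0,"tz":40,"wx":0,"wy":0,"wz":18,"fingers":85}]}}

```text
t: 10.45
tool_pos: [0.4705, -0.3093, 0.0586]
eef_rot: [-179.9, -0.0, 90.0]
ft_force: [-0.2, 0.2, 0.2]
gripper_width: 0.996
```

```bash
cat > jar.py <<'E'
# offset of jar from TCP in tool frame, by wrist depth/colour of lid
from fe import *
import sys
col,h=sys.argv[1],float(sys.argv[2])
o=get_obs(); T=R.from_euler('xyz',o['eef_rot'],degrees=True).as_matrix(); p=o['tool_pos']
w=camera('wrist'); save('wl',w); z=w['range_z']; hsv=cv2.cvtColor(w['image'],cv2.COLOR_RGB2HSV)
m=((hsv[...,0]>45)&(hsv[...,0]<85) if col=='green' else (hsv[...,0]>100)&(hsv[...,0]<130))&(hsv[...,1]>120)&(z>0)
v,u=np.nonzero(m); d=np.c_[u-w['cx'],v-w['cy']]; r=np.hypot(d[:,0],d[:,1]); th=r/w['fx']; zz=z[v,u]
Q=np.c_[d/r[:,None]*(np.tan(th)*zz)[:,None],zz]@cR(w).T+w['position']; q=(Q-p)@T*1000
s=(np.abs(Q[:,2]-h)<.006)&(np.hypot(q[:,0],q[:,1])<70)
print(o['t'],p.round(4),o['eef_rot'].round(1),round(o['gripper_width'],3),o['ft_force'].round(1))
if s.sum()>5:
  (a,b),rr=cv2.minEnclosingCircle(q[s][:,:2].astype(np.float32)); print('lid rel tool',round(a,1),round(b,1),'r',round(rr,1),'z',Q[s][:,2].mean().round(4),'world',Q[s].mean(0).round(4),s.sum())
E
python3 jar.py green .05
```

```text
10.45 [ 0.4705 -0.3093  0.0586] [-179.9   -0.    90. ] 0.996 [-0.2  0.2  0.2]
lid rel tool -0.6 0.8 r 21.1 z 0.0501 world [ 0.4711 -0.3091  0.0501] 2181
```

View pics/wl.png

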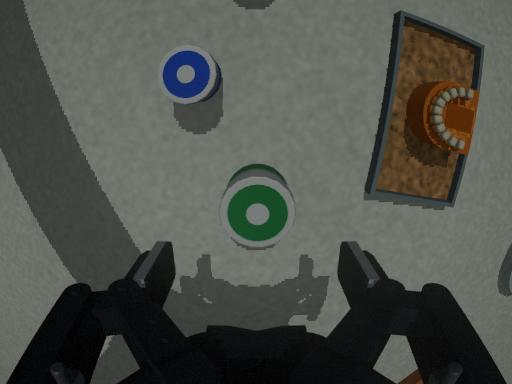

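Request:
{"api": "jog_arm", "payload": {"plan": [{"tx":-1,"ty":1,"tz":40,"wx":0,"wy":0,"wz":0,"fingers":85},{"tx":-1,"ty":1,"tz":70,"wx":0,"wy":0,"wz":0,"fingers":85},{"tx":-1,"ty":1,"tz":84,"wx":0,"wy":0,"wz":0,"fingers":85},{"tx":-1,"ty":1,"tz":84,"wx":0,"wy":0,"wz":0,"fingers":60},{"tx":-1,"ty":1,"tz":84,"wx":0,"wy":0,"wz":0,"fingers":44},{"tx":-1,"ty":1,"tz":84,"wx":0,"wy":0,"wz":0,"fingers":44},{"tx":-1,"ty":1,"tz":84,"wx":0,"wy":0,"wz":0,"fingers":44},{"tx":-1,"ty":1,"tz":84,"wx":0,"wy":0,"wz":0,"fingers":44}]}}

```text
t: 11.3
tool_pos: [0.4727, -0.3113, -0.0231]
eef_rot: [179.9, 0.1, 90.0]
ft_force: [-1.1, 1.6, 8.6]
gripper_width: 0.609
```

Request:
{"api": "jog_arm", "payload": {"plan": [{"tx":0,"ty":0,"tz":0,"wx":0,"wy":0,"wz":0,"fingers":44},{"tx":0,"ty":0,"tz":-10,"wx":0,"wy":0,"wz":0,"fingers":44},{"tx":0,"ty":0,"tz":-20,"wx":0,"wy":0,"wz":0,"fingers":44},{"tx":0,"ty":0,"tz":-20,"wx":0,"wy":0,"wz":0,"fingers":44}]}}

```text
t: 11.7
tool_pos: [0.4728, -0.3114, -0.0027]
eef_rot: [179.9, 0.1, 90.0]
ft_force: [-0.3, -0.4, -1.7]
gripper_width: 0.616
```

```bash
python3 jar.py green .07
```

```text
11.7 [ 0.4728 -0.3114 -0.0027] [1.799e+02 1.000e-01 9.000e+01] 0.616 [-0.3 -0.4 -1.7]
lid rel tool 1.0 -0.3 r 21.5 z 0.0705 world [ 0.4723 -0.3083  0.0705] 4855
```

View pics/wl.png

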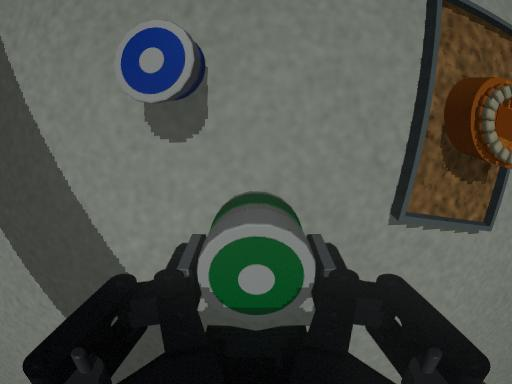

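Request:
{"api": "jog_arm", "payload": {"plan": [{"tx":0,"ty":0,"tz":-40,"wx":0,"wy":0,"wz":0,"fingers":44},{"tx":30,"ty":15,"tz":-70,"wx":0,"wy":0,"wz":0,"fingers":44},{"tx":70,"ty":35,"tz":-75,"wx":0,"wy":0,"wz":0,"fingers":44},{"tx":112,"ty":56,"tz":-75,"wx":0,"wy":0,"wz":0,"fingers":44},{"tx":155,"ty":77,"tz":-75,"wx":0,"wy":0,"wz":0,"fingers":44},{"tx":198,"ty":98,"tz":-75,"wx":0,"wy":0,"wz":0,"fingers":44},{"tx":241,"ty":120,"tz":-75,"wx":0,"wy":0,"wz":0,"fingers":44},{"tx":280,"ty":140,"tz":-75,"wx":0,"wy":0,"wz":0,"fingers":44}]}}

```text
t: 12.55
tool_pos: [0.6125, -0.0284, 0.0702]
eef_rot: [-180.0, -0.0, 90.0]
ft_force: [0.7, -0.5, -2.2]
gripper_width: 0.614
```

Request:
{"api": "jog_arm", "payload": {"plan": [{"tx":7,"ty":3,"tz":10,"wx":0,"wy":0,"wz":0,"fingers":44},{"tx":7,"ty":3,"tz":40,"wx":0,"wy":0,"wz":0,"fingers":44},{"tx":7,"ty":3,"tz":65,"wx":0,"wy":0,"wz":0,"fingers":44},{"tx":7,"ty":3,"tz":75,"wx":0,"wy":0,"wz":0,"fingers":44},{"tx":7,"ty":3,"tz":75,"wx":0,"wy":0,"wz":0,"fingers":44}]}}

```text
t: 13.05
tool_pos: [0.6138, -0.0238, -0.006]
eef_rot: [-179.8, -0.0, 90.0]
ft_force: [0.6, -0.6, -0.9]
gripper_width: 0.614
```

```bash
python3 jar.py green .07
```

```text
13.05 [ 0.6138 -0.0238 -0.006 ] [-179.8   -0.    90. ] 0.614 [ 0.6 -0.6 -0.9]
lid rel tool 1.1 -0.6 r 21.4 z 0.0672 world [ 0.6136 -0.0209  0.0672] 4855
```

View pics/wl.png

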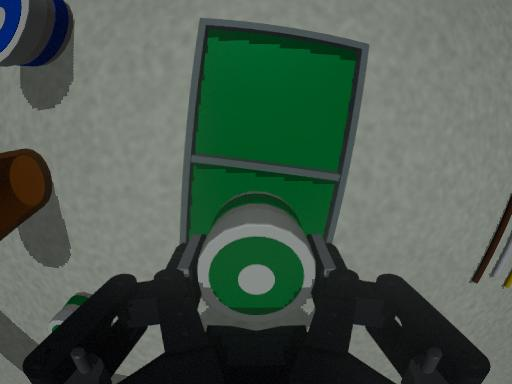

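Request:
{"api": "jog_arm", "payload": {"plan": [{"tx":0,"ty":1,"tz":8,"wx":0,"wy":0,"wz":0,"fingers":44},{"tx":0,"ty":1,"tz":11,"wx":0,"wy":0,"wz":0,"fingers":44},{"tx":0,"ty":1,"tz":13,"wx":0,"wy":0,"wz":0,"fingers":44},{"tx":0,"ty":1,"tz":13,"wx":0,"wy":0,"wz":0,"fingers":44}]}}

```text
t: 13.5
tool_pos: [0.6159, -0.0237, -0.0177]
eef_rot: [180.0, 0.0, 90.0]
ft_force: [-0.2, 0.6, -1.1]
gripper_width: 0.611
```

Request:
{"api": "jog_arm", "payload": {"plan": [{"tx":0,"ty":0,"tz":1,"wx":0,"wy":0,"wz":0,"fingers":44},{"tx":0,"ty":0,"tz":2,"wx":0,"wy":0,"wz":0,"fingers":44},{"tx":0,"ty":0,"tz":2,"wx":0,"wy":0,"wz":0,"fingers":44}]}}

```text
t: 13.8
tool_pos: [0.6161, -0.0236, -0.0191]
eef_rot: [180.0, 0.0, 90.0]
ft_force: [-2.3, -0.0, 7.7]
gripper_width: 0.614
```

Request:
{"api": "jog_arm", "payload": {"plan": [{"tx":0,"ty":0,"tz":0,"wx":0,"wy":0,"wz":0,"fingers":68},{"tx":0,"ty":0,"tz":0,"wx":0,"wy":0,"wz":0,"fingers":72},{"tx":0,"ty":0,"tz":0,"wx":0,"wy":0,"wz":0,"fingers":72},{"tx":0,"ty":0,"tz":-20,"wx":0,"wy":0,"wz":0,"fingers":76},{"tx":0,"ty":0,"tz":-60,"wx":0,"wy":0,"wz":0,"fingers":85},{"tx":-15,"ty":-25,"tz":-90,"wx":0,"wy":0,"wz":0,"fingers":85},{"tx":-38,"ty":-63,"tz":-90,"wx":0,"wy":0,"wz":0,"fingers":85},{"tx":-61,"ty":-103,"tz":-90,"wx":0,"wy":0,"wz":0,"fingers":85}]}}

```text
t: 14.6
tool_pos: [0.5127, -0.0852, 0.0712]
eef_rot: [179.9, 0.0, 90.1]
ft_force: [-0.1, -1.1, -0.4]
gripper_width: 0.998
```

Request:
{"api": "jog_arm", "payload": {"plan": [{"tx":-26,"ty":-43,"tz":0,"wx":0,"wy":0,"wz":0,"fingers":85},{"tx":-26,"ty":-43,"tz":20,"wx":0,"wy":0,"wz":0,"fingers":85},{"tx":-26,"ty":-43,"tz":20,"wx":0,"wy":0,"wz":0,"fingers":85}]}}

```text
t: 14.9
tool_pos: [0.4684, -0.1109, 0.0493]
eef_rot: [-179.9, -0.0, 89.9]
ft_force: [-0.1, -0.1, -0.2]
gripper_width: 0.996
```

```bash
python3 jar.py green .042
```

```text
14.9 [ 0.4684 -0.1109  0.0493] [-179.9   -0.    89.9] 0.996 [-0.1 -0.1 -0.2]
lid rel tool -0.2 1.0 r 16.2 z 0.0421 world [ 0.4692 -0.1107  0.0421] 1311
```

View pics/wl.png

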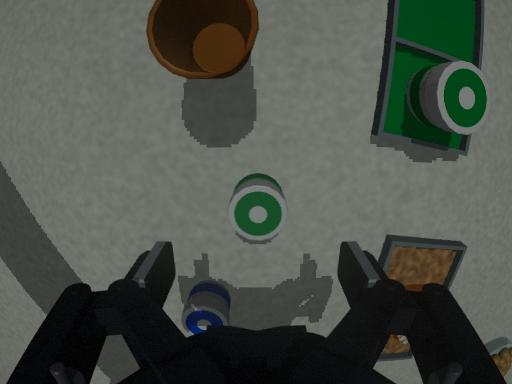

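Request:
{"api": "jog_arm", "payload": {"plan": [{"tx":0,"ty":1,"tz":40,"wx":0,"wy":0,"wz":0,"fingers":85},{"tx":0,"ty":1,"tz":68,"wx":0,"wy":0,"wz":0,"fingers":80},{"tx":0,"ty":1,"tz":78,"wx":0,"wy":0,"wz":0,"fingers":70},{"tx":0,"ty":1,"tz":78,"wx":0,"wy":0,"wz":0,"fingers":50},{"tx":0,"ty":1,"tz":78,"wx":0,"wy":0,"wz":0,"fingers":32},{"tx":0,"ty":1,"tz":78,"wx":0,"wy":0,"wz":0,"fingers":32},{"tx":0,"ty":1,"tz":78,"wx":0,"wy":0,"wz":0,"fingers":32},{"tx":0,"ty":1,"tz":78,"wx":0,"wy":0,"wz":0,"fingers":32}]}}

```text
t: 15.75
tool_pos: [0.4718, -0.1109, -0.0265]
eef_rot: [179.9, 0.0, 90.0]
ft_force: [0.1, 1.2, 11.0]
gripper_width: 0.471
```

Request:
{"api": "jog_arm", "payload": {"plan": [{"tx":0,"ty":0,"tz":0,"wx":0,"wy":0,"wz":0,"fingers":32},{"tx":0,"ty":0,"tz":0,"wx":0,"wy":0,"wz":0,"fingers":32},{"tx":0,"ty":0,"tz":-10,"wx":0,"wy":0,"wz":0,"fingers":32},{"tx":0,"ty":0,"tz":-20,"wx":0,"wy":0,"wz":0,"fingers":32},{"tx":0,"ty":0,"tz":-20,"wx":0,"wy":0,"wz":0,"fingers":32}]}}

```text
t: 16.25
tool_pos: [0.4718, -0.111, -0.006]
eef_rot: [179.9, 0.0, 90.0]
ft_force: [-0.8, 0.1, -0.1]
gripper_width: 0.471
```

```bash
python3 jar.py green .062; python3 tips.py
```

```text
16.25 [ 0.4718 -0.111  -0.006 ] [179.9   0.   90. ] 0.471 [-0.8  0.1 -0.1]
lid rel tool -0.6 -0.0 r 16.8 z 0.0625 world [ 0.4713 -0.1105  0.0625] 2738
16.3 [ 0.4716 -0.1109 -0.0067] 0.473 [-0.5  0.7  0.4]
[[  7. -19. -32.  26.]
 [  7. -18. -35.  29.]
 [  7.  18. -37.  30.]
 [  8. -18. -39.  32.]
 [  5.  20. -40.  33.]
 [  7. -19. -40.  34.]
 [  5. -21. -41.  34.]
 [  8. -18. -41.  34.]]
```

View pics/wl.png

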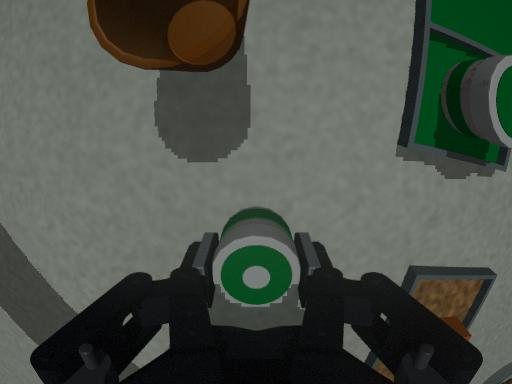

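Request:
{"api": "jog_arm", "payload": {"plan": [{"tx":0,"ty":0,"tz":-40,"wx":0,"wy":0,"wz":0,"fingers":32},{"tx":0,"ty":20,"tz":-75,"wx":0,"wy":0,"wz":0,"fingers":32},{"tx":20,"ty":55,"tz":-80,"wx":0,"wy":0,"wz":0,"fingers":32},{"tx":52,"ty":85,"tz":-80,"wx":0,"wy":0,"wz":0,"fingers":32},{"tx":85,"ty":112,"tz":-80,"wx":0,"wy":0,"wz":0,"fingers":32},{"tx":120,"ty":138,"tz":-80,"wx":0,"wy":0,"wz":0,"fingers":32},{"tx":155,"ty":154,"tz":-80,"wx":0,"wy":0,"wz":0,"fingers":32},{"tx":165,"ty":154,"tz":-80,"wx":0,"wy":0,"wz":0,"fingers":32}]}}

```text
t: 17.15
tool_pos: [0.6265, 0.0577, 0.0718]
eef_rot: [180.0, -0.0, 90.1]
ft_force: [0.5, 0.4, -0.7]
gripper_width: 0.471
```

Request:
{"api": "jog_arm", "payload": {"plan": [{"tx":0,"ty":0,"tz":0,"wx":0,"wy":0,"wz":0,"fingers":32},{"tx":0,"ty":0,"tz":40,"wx":0,"wy":0,"wz":0,"fingers":32},{"tx":0,"ty":0,"tz":70,"wx":0,"wy":0,"wz":0,"fingers":32},{"tx":0,"ty":0,"tz":78,"wx":0,"wy":0,"wz":0,"fingers":32},{"tx":0,"ty":0,"tz":78,"wx":0,"wy":0,"wz":0,"fingers":32}]}}

```text
t: 17.65
tool_pos: [0.6238, 0.0534, -0.0065]
eef_rot: [-179.9, 0.0, 89.9]
ft_force: [-0.8, 0.2, -0.5]
gripper_width: 0.473
```

```bash
python3 jar.py green .066
```

```text
17.65 [ 0.6238  0.0534 -0.0065] [-179.9    0.    89.9] 0.473 [-0.8  0.2 -0.5]
lid rel tool -5.0 -0.3 r 22.1 z 0.0621 world [0.6236 0.0537 0.0621] 2764
```

View pics/wl.png

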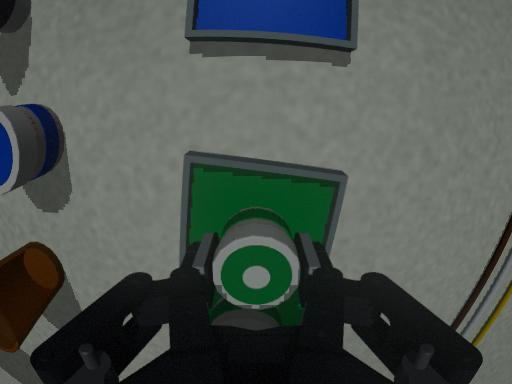

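Centred over the free green bay, so I'll lower it.

Request:
{"api": "jog_arm", "payload": {"plan": [{"tx":0,"ty":0,"tz":9,"wx":0,"wy":0,"wz":0,"fingers":32},{"tx":0,"ty":0,"tz":13,"wx":0,"wy":0,"wz":0,"fingers":32},{"tx":0,"ty":0,"tz":15,"wx":0,"wy":0,"wz":0,"fingers":32},{"tx":0,"ty":0,"tz":16,"wx":0,"wy":0,"wz":0,"fingers":32},{"tx":0,"ty":0,"tz":16,"wx":0,"wy":0,"wz":0,"fingers":32}]}}

```text
t: 18.2
tool_pos: [0.6249, 0.0544, -0.0216]
eef_rot: [180.0, 0.0, 90.0]
ft_force: [-0.4, 0.7, -0.5]
gripper_width: 0.471
```

Request:
{"api": "jog_arm", "payload": {"plan": [{"tx":0,"ty":0,"tz":1,"wx":0,"wy":0,"wz":0,"fingers":32},{"tx":0,"ty":0,"tz":2,"wx":0,"wy":0,"wz":0,"fingers":32},{"tx":0,"ty":0,"tz":2,"wx":0,"wy":0,"wz":0,"fingers":32}]}}

```text
t: 18.5
tool_pos: [0.6252, 0.0544, -0.0226]
eef_rot: [180.0, 0.0, 90.0]
ft_force: [-5.1, -1.1, 17.5]
gripper_width: 0.47
```

Request:
{"api": "jog_arm", "payload": {"plan": [{"tx":0,"ty":0,"tz":-1,"wx":0,"wy":0,"wz":0,"fingers":55},{"tx":0,"ty":0,"tz":-1,"wx":0,"wy":0,"wz":0,"fingers":65},{"tx":0,"ty":0,"tz":-1,"wx":0,"wy":0,"wz":0,"fingers":65},{"tx":0,"ty":0,"tz":-20,"wx":0,"wy":0,"wz":0,"fingers":65},{"tx":0,"ty":0,"tz":-60,"wx":0,"wy":0,"wz":0,"fingers":85},{"tx":10,"ty":-25,"tz":-95,"wx":0,"wy":0,"wz":0,"fingers":85},{"tx":25,"ty":-65,"tz":-95,"wx":0,"wy":0,"wz":0,"fingers":85},{"tx":42,"ty":-110,"tz":-95,"wx":0,"wy":0,"wz":0,"fingers":85}]}}

```text
t: 19.3
tool_pos: [0.5151, 0.0965, 0.0722]
eef_rot: [179.8, -0.0, 89.9]
ft_force: [0.1, 0.9, -0.2]
gripper_width: 0.996
```

Request:
{"api": "jog_arm", "payload": {"plan": [{"tx":17,"ty":-47,"tz":0,"wx":0,"wy":0,"wz":0,"fingers":85},{"tx":17,"ty":-47,"tz":14,"wx":0,"wy":0,"wz":0,"fingers":85},{"tx":17,"ty":-47,"tz":14,"wx":0,"wy":0,"wz":0,"fingers":85}]}}

```text
t: 19.6
tool_pos: [0.4665, 0.1137, 0.0567]
eef_rot: [-179.9, 0.0, 90.1]
ft_force: [1.0, -1.0, 1.1]
gripper_width: 0.997
```

```bash
python3 jar.py blue .05
```

```text
19.6 [0.4665 0.1137 0.0567] [-179.9    0.    90.1] 0.997 [ 1.  -1.   1.1]
lid rel tool -0.3 0.1 r 21.3 z 0.0501 world [0.4666 0.1146 0.0501] 2263
```

View pics/wl.png

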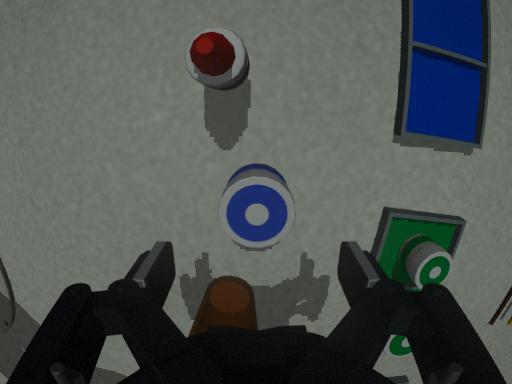

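Request:
{"api": "jog_arm", "payload": {"plan": [{"tx":0,"ty":0,"tz":40,"wx":0,"wy":0,"wz":0,"fingers":85},{"tx":0,"ty":0,"tz":68,"wx":0,"wy":0,"wz":0,"fingers":85},{"tx":0,"ty":0,"tz":81,"wx":0,"wy":0,"wz":0,"fingers":85},{"tx":0,"ty":0,"tz":81,"wx":0,"wy":0,"wz":0,"fingers":60},{"tx":0,"ty":0,"tz":81,"wx":0,"wy":0,"wz":0,"fingers":44},{"tx":0,"ty":0,"tz":81,"wx":0,"wy":0,"wz":0,"fingers":44},{"tx":0,"ty":0,"tz":81,"wx":0,"wy":0,"wz":0,"fingers":44},{"tx":0,"ty":0,"tz":81,"wx":0,"wy":0,"wz":0,"fingers":44}]}}

```text
t: 20.45
tool_pos: [0.469, 0.1134, -0.0227]
eef_rot: [179.9, -0.0, 90.0]
ft_force: [0.7, -1.5, 8.5]
gripper_width: 0.614
```

Request:
{"api": "jog_arm", "payload": {"plan": [{"tx":0,"ty":0,"tz":0,"wx":0,"wy":0,"wz":0,"fingers":44},{"tx":0,"ty":0,"tz":-10,"wx":0,"wy":0,"wz":0,"fingers":44},{"tx":0,"ty":0,"tz":-20,"wx":0,"wy":0,"wz":0,"fingers":44},{"tx":0,"ty":0,"tz":-20,"wx":0,"wy":0,"wz":0,"fingers":44}]}}

```text
t: 20.85
tool_pos: [0.4688, 0.1135, -0.0021]
eef_rot: [179.9, -0.0, 90.0]
ft_force: [0.5, 0.3, -1.0]
gripper_width: 0.617
```

```bash
python3 jar.py blue .07
```

```text
20.85 [ 0.4688  0.1135 -0.0021] [179.9  -0.   90. ] 0.617 [ 0.5  0.3 -1. ]
lid rel tool 0.5 -0.2 r 21.5 z 0.0707 world [0.4683 0.1157 0.0707] 4860
```

View pics/wl.png

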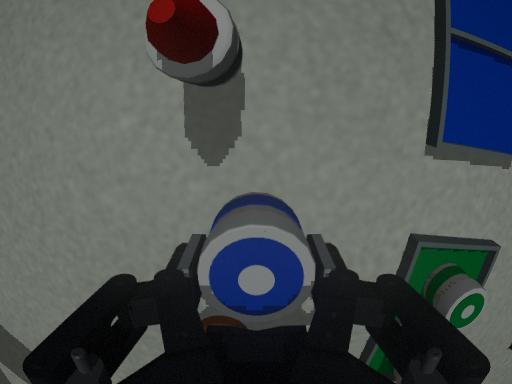

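Request:
{"api": "jog_arm", "payload": {"plan": [{"tx":0,"ty":0,"tz":-40,"wx":0,"wy":0,"wz":0,"fingers":44},{"tx":0,"ty":25,"tz":-70,"wx":0,"wy":0,"wz":0,"fingers":44},{"tx":10,"ty":65,"tz":-75,"wx":0,"wy":0,"wz":0,"fingers":44},{"tx":35,"ty":105,"tz":-75,"wx":0,"wy":0,"wz":0,"fingers":44},{"tx":65,"ty":140,"tz":-75,"wx":0,"wy":0,"wz":0,"fingers":44},{"tx":90,"ty":166,"tz":-75,"wx":0,"wy":0,"wz":0,"fingers":44},{"tx":90,"ty":166,"tz":-75,"wx":0,"wy":0,"wz":0,"fingers":44},{"tx":90,"ty":166,"tz":-50,"wx":0,"wy":0,"wz":0,"fingers":44}]}}

```text
t: 21.7
tool_pos: [0.6361, 0.2045, 0.0481]
eef_rot: [179.7, -0.1, 90.1]
ft_force: [-0.1, -0.5, -1.7]
gripper_width: 0.616
```

Request:
{"api": "jog_arm", "payload": {"plan": [{"tx":0,"ty":0,"tz":35,"wx":0,"wy":0,"wz":0,"fingers":44},{"tx":0,"ty":0,"tz":52,"wx":0,"wy":0,"wz":0,"fingers":44},{"tx":0,"ty":0,"tz":52,"wx":0,"wy":0,"wz":0,"fingers":44}]}}

```text
t: 22.0
tool_pos: [0.6315, 0.2027, -0.0085]
eef_rot: [-179.7, 0.1, 90.0]
ft_force: [-0.2, -0.2, 0.2]
gripper_width: 0.615
```

```bash
python3 jar.py blue .07
```

```text
22.0 [ 0.6315  0.2027 -0.0085] [-1.797e+02  1.000e-01  9.000e+01] 0.615 [-0.2 -0.2  0.2]
lid rel tool 0.9 -0.7 r 21.2 z 0.0645 world [0.631  0.2047 0.0645] 3246
```

View pics/wl.png

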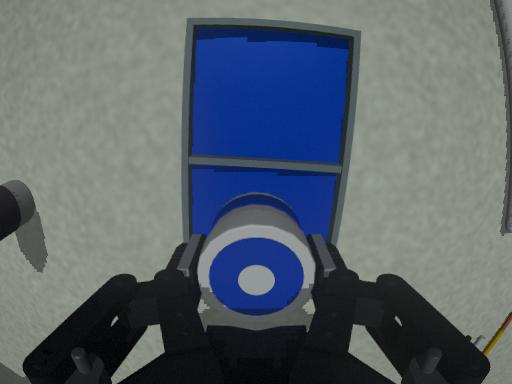

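Request:
{"api": "jog_arm", "payload": {"plan": [{"tx":0,"ty":0,"tz":5,"wx":0,"wy":0,"wz":0,"fingers":44},{"tx":0,"ty":0,"tz":10,"wx":0,"wy":0,"wz":0,"fingers":44},{"tx":0,"ty":0,"tz":12,"wx":0,"wy":0,"wz":0,"fingers":44},{"tx":0,"ty":0,"tz":12,"wx":0,"wy":0,"wz":0,"fingers":44}]}}

```text
t: 22.45
tool_pos: [0.6339, 0.2034, -0.0176]
eef_rot: [180.0, -0.0, 90.0]
ft_force: [0.2, 0.3, -1.1]
gripper_width: 0.612
```

Request:
{"api": "jog_arm", "payload": {"plan": [{"tx":0,"ty":0,"tz":1,"wx":0,"wy":0,"wz":0,"fingers":44},{"tx":0,"ty":0,"tz":1.5,"wx":0,"wy":0,"wz":0,"fingers":44},{"tx":0,"ty":0,"tz":1.5,"wx":0,"wy":0,"wz":0,"fingers":44}]}}

```text
t: 22.75
tool_pos: [0.6341, 0.2035, -0.0187]
eef_rot: [180.0, -0.0, 90.0]
ft_force: [-1.2, -0.3, 5.1]
gripper_width: 0.615
```

Request:
{"api": "jog_arm", "payload": {"plan": [{"tx":0,"ty":0,"tz":0,"wx":0,"wy":0,"wz":0,"fingers":68},{"tx":0,"ty":0,"tz":0,"wx":0,"wy":0,"wz":0,"fingers":72},{"tx":0,"ty":0,"tz":0,"wx":0,"wy":0,"wz":0,"fingers":72},{"tx":0,"ty":0,"tz":-20,"wx":0,"wy":0,"wz":0,"fingers":76},{"tx":0,"ty":0,"tz":-60,"wx":0,"wy":0,"wz":0,"fingers":85},{"tx":-20,"ty":-5,"tz":-100,"wx":0,"wy":0,"wz":0,"fingers":85},{"tx":-60,"ty":-20,"tz":-110,"wx":0,"wy":0,"wz":0,"fingers":85},{"tx":-105,"ty":-40,"tz":-110,"wx":0,"wy":0,"wz":0,"fingers":85}]}}

```text
t: 23.55
tool_pos: [0.5954, 0.0981, 0.093]
eef_rot: [179.7, -0.0, 90.1]
ft_force: [0.5, -0.5, -0.1]
gripper_width: 0.993
```

Request:
{"api": "jog_arm", "payload": {"plan": [{"tx":-43,"ty":-20,"tz":0,"wx":0,"wy":0,"wz":0,"fingers":85},{"tx":-86,"ty":-40,"tz":0,"wx":0,"wy":0,"wz":0,"fingers":85},{"tx":-129,"ty":-62,"tz":0,"wx":0,"wy":0,"wz":0,"fingers":85},{"tx":-172,"ty":-84,"tz":0,"wx":0,"wy":0,"wz":0,"fingers":85},{"tx":-215,"ty":-106,"tz":0,"wx":0,"wy":0,"wz":0,"fingers":85},{"tx":-255,"ty":-130,"tz":0,"wx":0,"wy":0,"wz":0,"fingers":85},{"tx":-295,"ty":-155,"tz":0,"wx":0,"wy":0,"wz":0,"fingers":85},{"tx":-312,"ty":-169,"tz":0,"wx":0,"wy":0,"wz":0,"fingers":85}]}}

```text
t: 24.35
tool_pos: [0.4234, -0.2164, 0.0909]
eef_rot: [180.0, 0.0, 89.9]
ft_force: [0.1, 0.5, 0.1]
gripper_width: 0.999
```

Request:
{"api": "jog_arm", "payload": {"plan": [{"tx":0,"ty":0,"tz":20,"wx":0,"wy":0,"wz":0,"fingers":85},{"tx":0,"ty":0,"tz":40,"wx":0,"wy":0,"wz":0,"fingers":85},{"tx":0,"ty":0,"tz":40,"wx":0,"wy":0,"wz":0,"fingers":85}]}}

```text
t: 24.65
tool_pos: [0.4237, -0.2132, 0.0493]
eef_rot: [-179.9, -0.1, 90.0]
ft_force: [0.1, -0.6, 0.7]
gripper_width: 0.993
```

```bash
python3 jar.py blue .042
```

```text
24.65 [ 0.4237 -0.2132  0.0493] [-1.799e+02 -1.000e-01  9.000e+01] 0.993 [ 0.1 -0.6  0.7]
lid rel tool -0.7 -0.5 r 16.4 z 0.0421 world [ 0.4234 -0.2135  0.0421] 1339
```

View pics/wl.png

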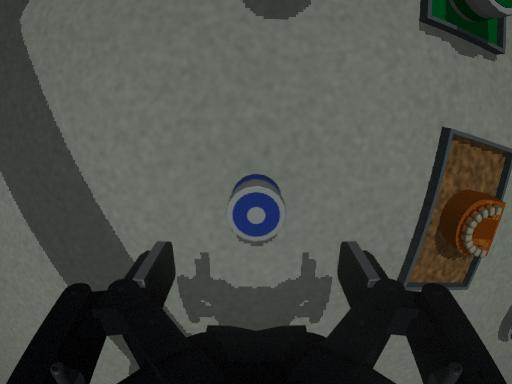

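Request:
{"api": "jog_arm", "payload": {"plan": [{"tx":0,"ty":0,"tz":40,"wx":0,"wy":0,"wz":0,"fingers":85},{"tx":0,"ty":0,"tz":68,"wx":0,"wy":0,"wz":0,"fingers":80},{"tx":0,"ty":0,"tz":77,"wx":0,"wy":0,"wz":0,"fingers":70},{"tx":0,"ty":0,"tz":77,"wx":0,"wy":0,"wz":0,"fingers":50},{"tx":0,"ty":0,"tz":77,"wx":0,"wy":0,"wz":0,"fingers":32},{"tx":0,"ty":0,"tz":77,"wx":0,"wy":0,"wz":0,"fingers":32},{"tx":0,"ty":0,"tz":77,"wx":0,"wy":0,"wz":0,"fingers":32},{"tx":0,"ty":0,"tz":77,"wx":0,"wy":0,"wz":0,"fingers":32}]}}

```text
t: 25.5
tool_pos: [0.4257, -0.2141, -0.0247]
eef_rot: [179.9, 0.1, 90.0]
ft_force: [-0.4, 1.9, 11.5]
gripper_width: 0.472
```

Request:
{"api": "jog_arm", "payload": {"plan": [{"tx":0,"ty":0,"tz":0,"wx":0,"wy":0,"wz":0,"fingers":32},{"tx":0,"ty":0,"tz":0,"wx":0,"wy":0,"wz":0,"fingers":32},{"tx":0,"ty":0,"tz":-10,"wx":0,"wy":0,"wz":0,"fingers":32},{"tx":0,"ty":0,"tz":-20,"wx":0,"wy":0,"wz":0,"fingers":32},{"tx":0,"ty":0,"tz":-20,"wx":0,"wy":0,"wz":0,"fingers":32}]}}

```text
t: 26.0
tool_pos: [0.4258, -0.2142, -0.0043]
eef_rot: [179.9, 0.1, 90.0]
ft_force: [0.2, 0.6, 0.1]
gripper_width: 0.473
```

```bash
python3 jar.py blue .062
```

```text
26.0 [ 0.4258 -0.2142 -0.0043] [1.799e+02 1.000e-01 9.000e+01] 0.473 [0.2 0.6 0.1]
lid rel tool -1.0 -2.7 r 18.7 z 0.0624 world [ 0.4253 -0.2133  0.0624] 2727
```

View pics/wl.png

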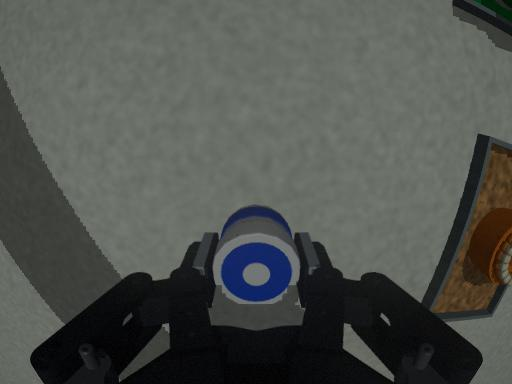

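Request:
{"api": "jog_arm", "payload": {"plan": [{"tx":0,"ty":0,"tz":-40,"wx":0,"wy":0,"wz":0,"fingers":32},{"tx":10,"ty":15,"tz":-80,"wx":0,"wy":0,"wz":0,"fingers":32},{"tx":35,"ty":45,"tz":-90,"wx":0,"wy":0,"wz":0,"fingers":32},{"tx":68,"ty":73,"tz":-90,"wx":0,"wy":0,"wz":0,"fingers":32},{"tx":103,"ty":100,"tz":-90,"wx":0,"wy":0,"wz":0,"fingers":32},{"tx":140,"ty":124,"tz":-90,"wx":0,"wy":0,"wz":0,"fingers":32},{"tx":180,"ty":140,"tz":-90,"wx":0,"wy":0,"wz":0,"fingers":32},{"tx":222,"ty":150,"tz":-90,"wx":0,"wy":0,"wz":0,"fingers":32}]}}

```text
t: 26.85
tool_pos: [0.576, 0.01, 0.0837]
eef_rot: [180.0, 0.0, 90.0]
ft_force: [-0.5, -1.0, -1.3]
gripper_width: 0.474
```

Request:
{"api": "jog_arm", "payload": {"plan": [{"tx":44,"ty":10,"tz":0,"wx":0,"wy":0,"wz":0,"fingers":32},{"tx":89,"ty":20,"tz":0,"wx":0,"wy":0,"wz":0,"fingers":32},{"tx":134,"ty":31,"tz":0,"wx":0,"wy":0,"wz":0,"fingers":32},{"tx":179,"ty":42,"tz":0,"wx":0,"wy":0,"wz":0,"fingers":32},{"tx":222,"ty":54,"tz":0,"wx":0,"wy":0,"wz":0,"fingers":32},{"tx":258,"ty":64,"tz":0,"wx":0,"wy":0,"wz":0,"fingers":32},{"tx":274,"ty":64,"tz":0,"wx":0,"wy":0,"wz":0,"fingers":32},{"tx":274,"ty":64,"tz":0,"wx":0,"wy":0,"wz":0,"fingers":32}]}}

```text
t: 27.65
tool_pos: [0.6383, 0.2843, 0.0832]
eef_rot: [-180.0, -0.0, 90.1]
ft_force: [0.0, -0.3, -0.3]
gripper_width: 0.47
```

```bash
python3 jar.py blue .155
```

```text
27.65 [0.6383 0.2843 0.0832] [-180.    -0.    90.1] 0.47 [ 0.  -0.3 -0.3]
lid rel tool -0.3 -0.4 r 16.7 z 0.15 world [0.6381 0.2852 0.15  ] 2619
```

View pics/wl.png

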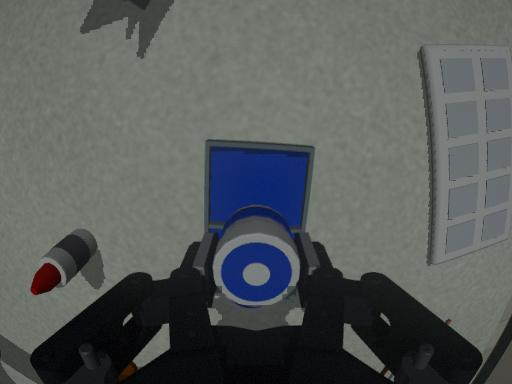

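Over the blue tray's free bay. Next I'll lower in stages.

Request:
{"api": "jog_arm", "payload": {"plan": [{"tx":-1,"ty":1,"tz":40,"wx":0,"wy":0,"wz":0,"fingers":32},{"tx":-1,"ty":1,"tz":75,"wx":0,"wy":0,"wz":0,"fingers":32},{"tx":-1,"ty":1,"tz":90,"wx":0,"wy":0,"wz":0,"fingers":32},{"tx":-1,"ty":1,"tz":90,"wx":0,"wy":0,"wz":0,"fingers":32},{"tx":-1,"ty":1,"tz":90,"wx":0,"wy":0,"wz":0,"fingers":32}]}}

```text
t: 28.2
tool_pos: [0.6406, 0.2809, -0.005]
eef_rot: [179.9, -0.0, 90.0]
ft_force: [0.5, 0.6, -0.8]
gripper_width: 0.47
```

```bash
python3 jar.py blue .062
```

```text
28.2 [ 0.6406  0.2809 -0.005 ] [179.9  -0.   90. ] 0.47 [ 0.5  0.6 -0.8]
lid rel tool -4.9 -0.4 r 21.3 z 0.0618 world [0.6403 0.2816 0.0618] 2755
```

View pics/wl.png

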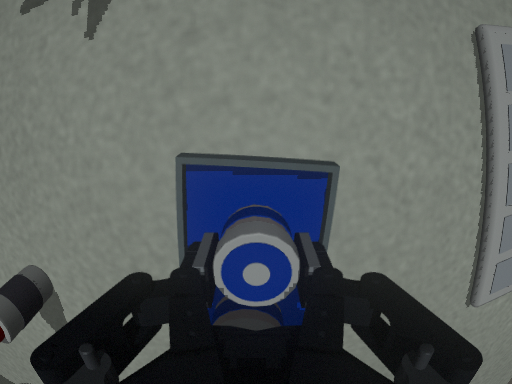

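Request:
{"api": "jog_arm", "payload": {"plan": [{"tx":0,"ty":0,"tz":9,"wx":0,"wy":0,"wz":0,"fingers":32},{"tx":0,"ty":0,"tz":13,"wx":0,"wy":0,"wz":0,"fingers":32},{"tx":0,"ty":0,"tz":15,"wx":0,"wy":0,"wz":0,"fingers":32},{"tx":0,"ty":0,"tz":15,"wx":0,"wy":0,"wz":0,"fingers":32}]}}

```text
t: 28.65
tool_pos: [0.6398, 0.2814, -0.0206]
eef_rot: [180.0, 0.0, 90.0]
ft_force: [-3.1, -1.1, 7.8]
gripper_width: 0.472
```

Contact at about 8 N. I'll release and go up.

Request:
{"api": "jog_arm", "payload": {"plan": [{"tx":0,"ty":0,"tz":0,"wx":0,"wy":0,"wz":0,"fingers":55},{"tx":0,"ty":0,"tz":0,"wx":0,"wy":0,"wz":0,"fingers":65},{"tx":0,"ty":0,"tz":0,"wx":0,"wy":0,"wz":0,"fingers":65},{"tx":0,"ty":0,"tz":-20,"wx":0,"wy":0,"wz":0,"fingers":65},{"tx":0,"ty":0,"tz":-60,"wx":0,"wy":0,"wz":0,"fingers":75},{"tx":0,"ty":0,"tz":-110,"wx":0,"wy":0,"wz":0,"fingers":75},{"tx":0,"ty":0,"tz":-150,"wx":0,"wy":0,"wz":0,"fingers":75},{"tx":0,"ty":0,"tz":-160,"wx":0,"wy":0,"wz":0,"fingers":75}]}}

```text
t: 29.45
tool_pos: [0.6422, 0.2822, 0.1441]
eef_rot: [179.6, -0.1, 90.0]
ft_force: [1.4, -0.4, 0.5]
gripper_width: 0.882
```

Request:
{"api": "jog_arm", "payload": {"plan": [{"tx":40,"ty":-20,"tz":0,"wx":0,"wy":0,"wz":0,"fingers":75},{"tx":80,"ty":-60,"tz":0,"wx":0,"wy":0,"wz":0,"fingers":75},{"tx":100,"ty":-100,"tz":0,"wx":0,"wy":0,"wz":0,"fingers":75},{"tx":100,"ty":-140,"tz":0,"wx":0,"wy":0,"wz":0,"fingers":75},{"tx":100,"ty":-180,"tz":0,"wx":0,"wy":0,"wz":0,"fingers":75},{"tx":100,"ty":-180,"tz":0,"wx":0,"wy":0,"wz":0,"fingers":75}]}}

```text
t: 30.05
tool_pos: [0.4545, 0.381, 0.1381]
eef_rot: [-179.8, 0.1, 90.2]
ft_force: [-0.4, -1.0, -0.6]
gripper_width: 0.879
```

Run:
```python
from loc import *
from mfit import fit
c=camera('top'); save('topE',c); loc(['green_large','green_small','blue_large','blue_small','beaker','dropper','model'],c=c)
d=outline_of(c,'model')[0]; b,A=fit(c,d['mask'],625,-235,range(150,196,4),8); print(A,b[:3])
s=camera('scene'); save('sceneE',s); loc(['green_large','green_small','blue_large','blue_small','beaker','dropper'],c=s); print(get_obs()['t'])
```

```text
green_large 0.67 [245.5, 149.4, 269.9, 177.9] z95 0.057 rect c 616.8 -21.7 size 52.1 50.7 ang 46.5 circ 616.2 -22.2 r26.9 mean [616.4 -22. ] 347
green_small 0.69 [221.2, 152.0, 236.4, 168.5] z95 0.050 rect c 625.6 53.0 size 40.0 39.5 ang 17.1 circ 625.7 53.5 r20.9 mean [625.2  53.3] 204
blue_large 0.68 [160.9, 143.3, 180.9, 167.9] z95 0.057 rect c 635.1 203.7 size 51.2 52.5 ang 1.3 circ 634.4 203.5 r26.8 mean [634.5 203.4] 361
blue_small 0.73 [237.0, 222.5, 260.3, 246.7] z95 0.081 rect c 441.0 7.1 size 55.2 55.6 ang 0.7 circ 441.1 6.8 r29.4 mean [439.7   7.7] 118
blue_small 0.7 [131.3, 142.3, 149.0, 160.5] z95 0.049 rect c 640.5 280.4 size 39.9 39.3 ang 24.8 circ 640.6 281.0 r20.8 mean [640.  280.1] 216
beaker 0.6 [237.3, 221.6, 258.8, 248.4] z95 0.081 rect c 440.9 7.1 size 55.3 55.7 ang 0.3 circ 440.9 6.7 r29.5 mean [440.6   7.1] 131
dropper 0.68 [153.6, 222.7, 169.3, 236.4] z95 0.101 rect c 443.7 215.9 size 13.8 12.1 ang 59.7 circ 444.2 215.2 r7.4 mean [443.8 215. ] 32
model 0.57 [327.7, 147.1, 351.3, 171.5] z95 0.045 rect c 626.1 -235.6 size 45.0 49.8 ang 4.6 circ 626.2 -233.4 r27
[... 604 characters left out ...]
[168.8, 264.0, 212.6, 315.2] z95 0.044 rect c 622.1 -236.6 size 50.6 38.7 ang 85.4 circ 629.8 -236.8 r27.2 mean [ 621.9 -236.5] 332
blue_large 0.61 [331.9, 169.5, 359.5, 194.9] z95 0.054 rect c 634.9 200.2 size 51.7 52.4 ang 54.1 circ 635.6 202.5 r28.2 mean [637.6 197.2] 265
blue_small 0.84 [358.2, 161.1, 374.9, 186.5] z95 0.046 rect c 642.3 274.2 size 36.4 36.1 ang 56.2 circ 641.4 276.0 r19.9 mean [643.  272.6] 138
beaker 0.75 [208.1, 156.7, 234.9, 198.9] z95 0.078 rect c 440.5 4.1 size 56.7 59.7 ang 59.6 circ 440.1 4.3 r30.4 mean [441.5   3.3] 227
dropper 0.6 [279.4, 127.6, 292.7, 166.9] z95 0.090 rect c 445.4 211.8 size 17.5 15.8 ang 71.7 circ 445.0 212.1 r10.3 mean [446.8 210.2] 47
30.85
```

View pics/topE.png

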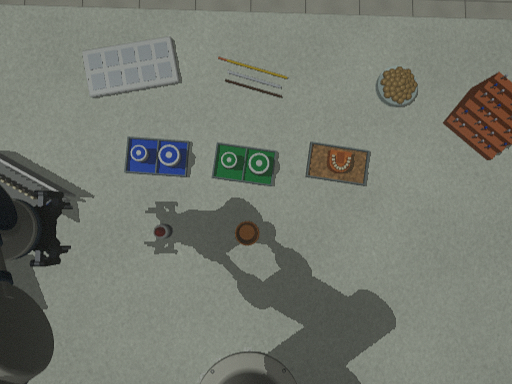

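View pics/sceneE.png

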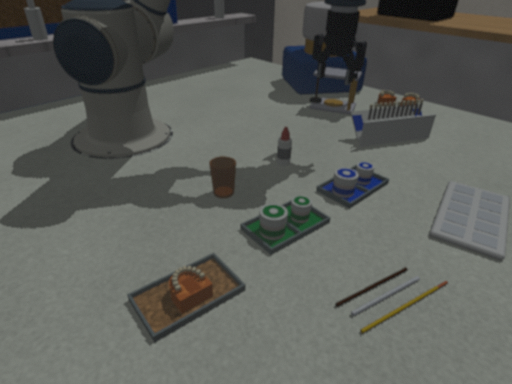

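```bash
python3 -c "
from h import *
o=get_obs();print(o['t'],o['ft_force'].round(1),o['qd'].round(2)); print(sign_off())"
```

```text
30.85 [-0.8  0.1  0.2] [ 0.18 -0.02  0.05  0.06  0.01 -0.  ]
the job is handed in; nothing more can be done
None
```

I put both green jars, both blue jars and the orange model in their trays, one jar to a bay, and handed the job in at about 31 s of the 120 s. The hand-in gives no verdict.

**Last checks (top and scene cameras):**
- **Jars:** each stands within a few millimetres of its bay centre, with the lid tops at 54 mm (large) and 46 mm (small). That is jar height plus the 4 mm tray floor.
- **Model:** it is teeth up, about 2–4 mm from the centre of the cork tray.
- **Beaker and dropper bottle:** both are within about 1–2 mm of where they started.
- **Robot:** the gripper is empty and raised clear of everything.

**What disagreed or failed:**
- **Fingertips:** they are about 40 mm farther back from the reported TCP than the text says; two cameras showed this. I lowered every grasp by that much, so the reported TCP went below zero.
- **Model direction:** its x axis pointed about 208° from world +x, not within 0.5 rad of world +y. I gripped it as seen in the images.
- **Refused move:** my first move call was rejected because its rows left out some values. The arm did not move.
- **Wrong labels:** the detector mislabelled a few things, such as the beaker as blue_small and blue_large as model. I settled these by position and height.
- **Set-down force:** green_small was set down with about 17 N at the wrist; the others read about 4–8 N.

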